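# Close the specimen dryer's pressure chamber

### The arm

A 6-joint arm with a two-finger parallel gripper is mounted at the origin on the work surface. World frame = base frame: x ahead of the robot, y to its left, z up, the work surface at z = 0. Lengths are in m, angles in rad, forces in N, time in s.
With the tool pointing down it reaches from about 0.25 to 0.725 m from the base axis. Payload 4 kg.
Tool frame: the origin (TCP) lies on the centre line of the jaws, within the pads' length; the fingertips stand 11 mm ahead of it and the grasp point (between the pads) lies 8 mm behind it; z points along the fingers, x is the direction in which the jaws open and shut, and the axes are right-handed (so a half turn about z gives the same grasp; the last joint's range is limited). The gripper opens to 85 mm and grips with 20 to 120 N. Pads are 22 mm wide; open, the fingers measure 114 mm over their backs; the gripper's body (76 mm by 85 mm) begins 54 mm behind the grasp point. The pads swing forward as they close: fully open they stand 13 mm farther back than shut.
Start: joints at [-1.148, 0.241, 0.005, 1.335, 0, 1.571], TCP at [0.205, -0.456, 0.212] pointing down, gripper open.
Joint ranges: [-2.72, 2.72], [-1.05, 1.87], [-1.09, 1.28], [-1.99, 2.15], [-1.42, 1.44], [-3.14, 3.14]. Speed limits (rad/s): [2.79, 2.79, 3.14, 3.14, 3.14, 3.14].

### API

Orientations are given as a unit quaternion [x, y, z, w].
In Python, from workcell import bot, viewer, order gives the robot as it stands. The module is installed in compiled form; this text tells all that it offers.
- The arm moves only by the tool send_rows, never from a script. Its argument "increments" is a list that holds one entry, the list of rows, each a list of 4 numbers: the shift along the tool's x, y, z in m, then the turn about the tool's z in degrees. A call has exactly 8 rows; each row shifts and turns the pose as measured when the row begins, along the tool's axes as they then stand; what a row does not reach is not made up. A row lasts 1/10 s, in which the tool goes at most 50 mm and 8.59 degrees, less where a joint would pass 70% of its speed; a pose out of reach is approached as far as the arm can. A call is refused whole if a number of a shift passes 0.05 or a number of a turn 8.59, either way. A call with a gripper value outside its range is refused whole. "hand" is the closure, from -1 (fully open) to 1 (shut), so that 0 is half open, set as the call begins (left out, the last holds). The fingers move at their own pace and stop on an object; the grip force is fixed at half the most. Time passes only in rows, so rows that do not move let the fingers close, or fill a call up. It gives the time, the measured TCP pose, the force and the opening at its end, in the units of the state.
- bot.get_obs(): the state, without advancing time (a new reading comes with each control period).
- viewer.camera(name): name is "side" or "top"; returns a dict with "image" (400x640x3 uint8, red, green, blue), "range_z" (400x640 float32, m along the optical axis (not along the pixel's ray), 0 where there is no reading), "camera_matrix" (3x3 intrinsics, pixels), "eye" and "rotation" of the camera in the world. Camera axes: x right, y down, z forward; pixel columns grow to the right and rows downward; lengths in m; the calibration is good to about 2 mm. A picture is of the moment at which its call begins.
- order.job_done(): hands the job in, once; it reports no verdict.
The state is a dict: "clock": time; "joint_pos": joint angles; "joint_vel": joint speeds; "tau": joint torques, N m; "eef_pos": TCP position; "tool_rot": TCP orientation; "ft_force": force on the tool from outside, world axes, zero at the start; "ft_torque": the same for the moment, N m; "grip_width": finger opening in m.
Only numpy, scipy, OpenCV 4.12 (cv2) and the standard library are available. Lean on these libraries where they do the work, as an engineer would, in place of code of your own. Each camera call takes 0.05 s, during which the arm holds its last target.

### The job

Close the pressure chamber of the specimen dryer: push the T-bar round clockwise, starting gently, and if it stiffens early while the closure still stands crooked the threads are crossed, so stop, push it back anticlockwise until the closure drops square, and start again. Once the closure is screwed fully home, shut the vent by pushing the blue lever round until it stops across its pipe. Leave the jars and the stub box where they stand.

Things in the scene. Friction and masses are not known exactly. Their poses are not given: they have to be found in the camera images.
- dryer: specimen dryer, fixed: aluminium base plate 170 (its x) x 300 mm (its y), top 14 mm above the bench, with an upright steel chamber 110 mm in diameter. Origin: on the bench on the chamber's axis; z up. The vent pipe and valve lie towards its -y, a copper pipe (78 mm out, low) towards +y, a dial gauge towards +x (110 mm out, below 95 mm). The base reaches y -215 to +85 mm.
- mouth (a point): centre of the chamber's mouth, on top of its brass threaded ring (92 mm in diameter), 121 mm above the bench; the closure's flange rests on this ring when home
- closure_hub (a point): middle of the T-bar, on the axis of the steel screw closure. z: the closure's axis, up; x: along the bar. Hub 38 mm in diameter, rising 19 mm above this point; flange 80 mm in diameter, its top 31 mm below this point. 165 mm above the bench when home, 177.5 mm at turn 0. With crossed threads the closure leans about 0.055 rad (3 degrees); otherwise it stands square (0).
- bar_end (a point): near one end of the T-bar (the end towards +x of closure_hub), 86 mm from the closure's axis. The bar is a straight steel rod 13 mm thick, 176 mm long over all, with black sleeves 17 mm thick over the last 26 mm at each end; both arms are alike
- closure (a joint): turn of the closure, rad, growing clockwise seen from above (closing), -0.7 to 0.6 at the start, 5.236 home; sinks 15 mm a turn. The bar's x lies along the dryer's x at 0. Runs freely with about 0.2 N m and stays put. If crossed (most starts) it binds from 0.7 to 1.1 on, 2.2 N m/rad, ruined past 1.2. Backed off, it drops square between -0.25 and -0.75 and then runs home. Stops at -1.2.
- vent_pivot (a point): vertical axis of the vent lever, at its mid-height, 92 mm above the bench, over a brass ball valve on the vent pipe, 150 mm from the chamber's axis towards the dryer's -y
- vent_grip (a point): middle of the vent lever's blue sleeve, 75 mm from the pivot; the sleeve is 74 mm long (38 to 112 mm from the pivot), 16 mm wide, 13 mm high. Free air below it down to the base plate, but for an upright outlet pipe 12 mm thick, 53 mm from the pivot under the open lever, up to 66 mm above the bench
- vent (a joint): turn of the vent lever, rad, growing anticlockwise seen from above: 0 = along the pipe, pointing away from the chamber (open), 1.571 = across the pipe, pointing to the dryer's +x (shut, against its stop); 0 to 0.3 at the start. Takes about 0.12 N m and stays where it is left
- clear_jar_mid (a point): a clear glass jar with a white cap, 56 mm in diameter, 95 mm high, loose, standing beside the dryer; the point is on its axis, half-way up
- amber_jar_mid (a point): an amber glass jar with a black cap, 60 mm in diameter, 88 mm high, loose, standing behind the dryer; the point is on its axis, half-way up
- stub_box_mid (a point): a flat grey box with a clear lid holding specimen stubs, 100 by 140 by 28 mm, loose, lying beyond the vent valve; the point is its centre

How it is judged:
By the outcome, as a careful person would: the job done as asked, in the order asked, and still so for the second after the job is handed in, with the robot touching nothing.
It also fails if it takes over 72 s, if anything falls off the work surface, if the arm or the gripper's body presses on something with over 40 N, if the wrist force passes 120 N, or if a joint passes its speed limit or range.

## Working session

There is one attempt and no reset: what is moved stays moved. The work goes in short steps, Python scripts to look and compute and a tool call to move; the robot and the scene stay as the last step left them, time stands still between calls to the robot, and variables do not carry over. Pictures are saved under pics/ and viewed, and the job is handed in when it is done.

Besides the shell and the picture viewer there is one more tool, called after "Call:" as name(argument=value, ...) on one line, values as JSON. send_rows: Moves the arm, as the interface text tells. Its arguments: {"type":"object","properties":{"increments":{"type":"array","items":{"type":"array","items":{"type":"array","items":{"type":"number"}}}},"hand":{"type":"number"}},"required":["increments"]}

```bash
mkdir -p pics; cat > h.py <<'E'
from workcell import bot, viewer, order
import numpy as np, cv2, time
def snap(name,tag):
    d=viewer.camera(name); np.savez(f'{tag}.npz',**d); cv2.imwrite(f'pics/{tag}.png',d['image'][:,:,::-1]); return d
def pt(d,u,v,z=None):
    K=d['camera_matrix'];r=np.array([(u-K[0,2])/K[0,0],(v-K[1,2])/K[1,1],1.]);R=np.array(d['rotation']);e=np.array(d['eye'])
    w=R@r
    if z is None: return e+w*d['range_z'][int(round(v)),int(round(u))]
    return e+w*(z-e[2])/w[2]
def proj(d,p):
    c=np.array(d['rotation']).T@(np.array(p)-d['eye']);q=np.array(d['camera_matrix'])@c;return q[:2]/q[2]
E
python3 - <<'E'
from h import *
print(bot.get_obs())
for n in('top','side'):
    d=snap(n,n+'0');print(n,d['eye'],d['rotation'],d['camera_matrix'])
E
```

```text
{'clock': 0.0, 'joint_pos': array([-1.14796220e+00,  2.41398273e-01,  3.71826455e-03,  1.33519843e+00,
        3.45092420e-05,  1.57079120e+00]), 'joint_vel': array([ 8.42985336e-04, -5.78904220e-05,  2.38581930e-03, -5.75016152e-04,
        1.78886926e-04,  1.20381172e-03]), 'tau': array([-1.38636558e-03, -3.72319508e+01,  2.52408171e+01,  1.68984721e-02,
       -1.71358856e-04, -1.40715548e-05]), 'eef_pos': array([ 0.20490634, -0.45534434,  0.21081807]), 'tool_rot': array([ 8.39746907e-01, -5.42977024e-01, -8.64850315e-04, -5.79762502e-04]), 'ft_force': array([ 0.29493216, -1.40321805,  0.09090044]), 'ft_torque': array([ 0.02616998,  0.00850881, -0.01758016]), 'grip_width': 0.08572605109787919}
top [0.41726643 0.00975389 1.08309357] [ 0.7098131  -0.69863577  0.06580664 -0.06117934] [[377.1363001    0.         316.56445042]
 [  0.         377.1363001  200.55720341]
 [  0.           0.           1.        ]]
side [0.4457781  1.05044096 0.82459927] [-0.06197683  0.88158767 -0.46600419  0.0424517 ] [[472.00223098   0.         317.35628128]
 [  0.         472.00223098 193.70126863]
 [  0.           0.           1.        ]]
```

```bash
sed -i "s/d=viewer.camera(name); /d=viewer.camera(name); d['rotation']=Rot.from_quat(d['rotation']).as_matrix(); /; s/^import numpy/from scipy.spatial.transform import Rotation as Rot\nimport numpy/" h.py
python3 - <<'E'
from h import *
for n in('top','side'):
    d=snap(n,n+'0')
    cv2.imwrite(f'pics/{n}0.png',d['image'][:,:,::-1])
    print(d['rotation'])
E
```

```text
[[ 0.0151551  -0.98374963  0.17890498]
 [-0.99985366 -0.0163303  -0.00509796]
 [ 0.00793669 -0.17880154 -0.98385315]]
[[-0.98871345 -0.06971068  0.13261272]
 [-0.14884136  0.55799793 -0.81638506]
 [-0.01708687 -0.82690914 -0.56207589]]
```

View pics/top0.png

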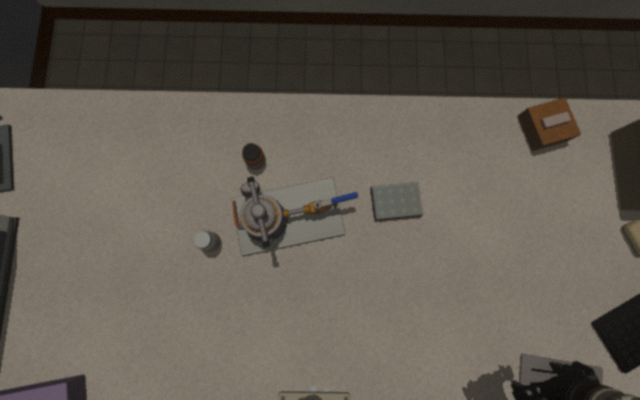

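View pics/side0.png

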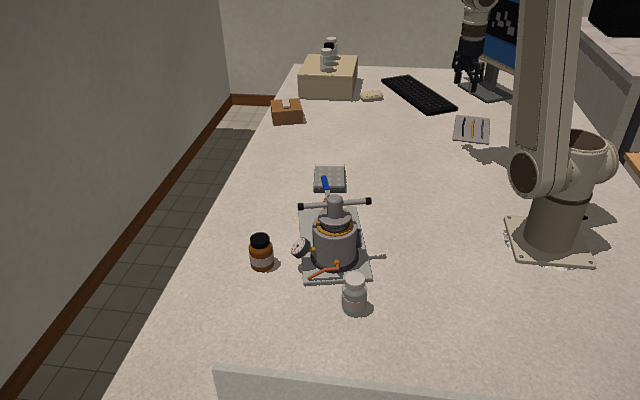

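```bash
python3 - <<'E'
from h import *
a=cv2.imread('pics/top0.png')[140:260,190:350];cv2.imwrite('pics/topc.png',cv2.resize(a,None,fx=5,fy=5,interpolation=2))
b=cv2.imread('pics/side0.png')[160:320,240:400];cv2.imwrite('pics/sidec.png',cv2.resize(b,None,fx=3.7,fy=3.7,interpolation=2))
E
```

```text
(no output)
```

View pics/topc.png

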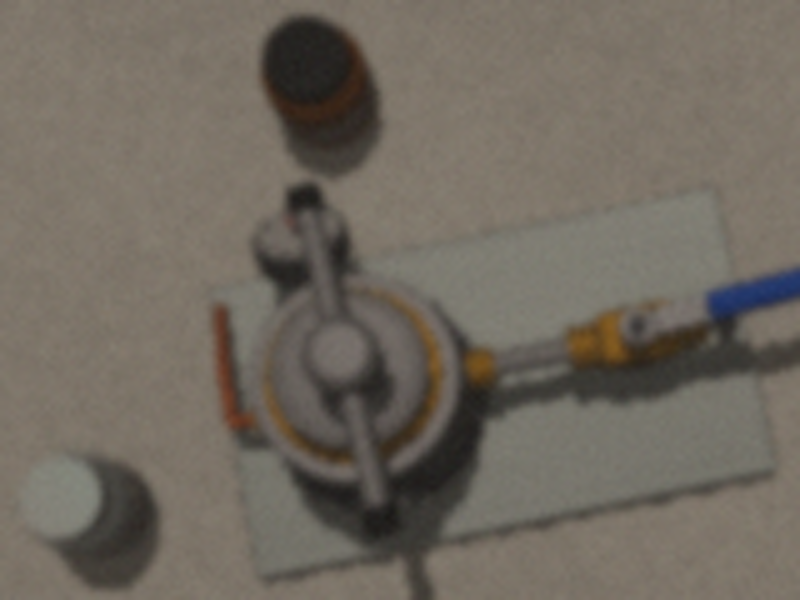

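View pics/sidec.png

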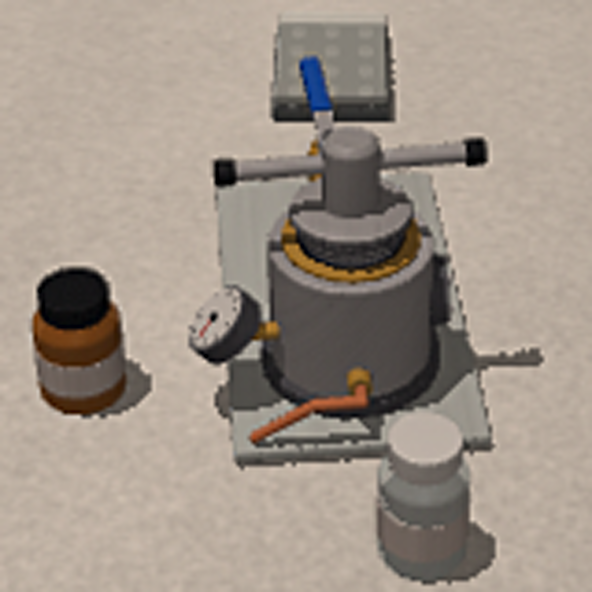

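```bash
python3 - <<'E'
from h import *
t=dict(np.load('top0.npz'));s=dict(np.load('side0.npz'))
C=[pt(t,*p,z=.014) for p in [(232,197.6),(332.4,178),(345,234.4),(243,255.6)]]
for c in C:print(c)
# dryer corners frame: (85,85)y.. -> corners (+85,+85),(+85,-215),(-85,-215),(-85,+85)
L=np.array([[.085,.085],[.085,-.215],[-.085,-.215],[-.085,.085]]);W=np.array(C)[:,:2]
Lc=L-L.mean(0);Wc=W-W.mean(0);th=np.arctan2((Lc[:,0]*Wc[:,1]-Lc[:,1]*Wc[:,0]).sum(),(Lc*Wc).sum())
R=np.array([[np.cos(th),-np.sin(th)],[np.sin(th),np.cos(th)]]);o=W.mean(0)-R@L.mean(0)
print('yaw',th,'o',o,'res',(L@R.T+o-W)*1e3)
def tri(a,b):
    A=[];B=[]
    for d,(u,v) in((t,a),(s,b)):
        w=pt(d,u,v,z=0)-d['eye'];w/=np.linalg.norm(w);P=np.eye(3)-np.outer(w,w);A.append(P);B.append(P@d['eye'])
    x=np.linalg.lstsq(np.vstack(A),np.hstack(B),rcond=None)[0];return x
e1=tri((250.6,179.2),(300.8,206.5));e2=tri((266.2,243.4),(368.9,201.1));print(e1,e2,np.linalg.norm(e1-e2),(e1+e2)/2)
print('hubtop',pt(t,259,209),pt(t,259,209,z=.196))
print('bar yaw',np.arctan2(*(e1-e2)[1::-1]))
for n,p in dict(amber=(253,153),clear=(203,239.7),box=(397,201)).items():print(n,pt(t,*p))
for p in [(353,196),(340,199)]:print('lever',pt(t,*p),pt(t,*p,z=.098))
E
```

```text
[0.61628474 0.24788111 0.014     ]
[ 0.67923715 -0.04091244  0.014     ]
[ 0.51544554 -0.07792074  0.014     ]
[0.45148091 0.20798408 0.014     ]
yaw 0.2204307253311899 o [0.55139984 0.14768522] res [[-0.52686196  1.33264011]
 [ 2.11571285 -2.61481833]
 [ 0.02075281 -2.77700547]
 [-1.6096037   4.05918369]]
[0.6308234  0.16812033 0.17778494] [0.47414308 0.12398183 0.17601501] 0.16278840094972022 [0.55248324 0.14605108 0.17689997]
hubtop [0.55575099 0.1415913  0.19694841] [0.5558992 0.1417324 0.196    ]
bar yaw 0.2745941580908847
amber [0.72749998 0.18065126 0.08894542]
clear [0.48804735 0.298102   0.09856743]
box [ 0.61111521 -0.22413606  0.03088372]
lever [ 0.60985688 -0.09192001  0.10046379] [ 0.61033977 -0.09217494  0.098     ]
lever [ 0.60161349 -0.05756845  0.09812949] [ 0.60163773 -0.0575773   0.098     ]
```

```bash
cat >> h.py <<'E'
def state():
    o=bot.get_obs();R=Rot.from_quat(o['tool_rot']).as_matrix()
    return o,np.array(o['eef_pos']),np.arctan2(R[1,0],R[0,0]),R
def plan(target,yaw=None,n=8,step=.045,ts=8.0,dirn=0):
    o,p,psi,R=state();p=p.copy()
    d=0 if yaw is None else (yaw-psi+np.pi)%(2*np.pi)-np.pi
    if dirn and d*dirn<0:d+=2*np.pi*dirn
    print('p',p.round(4),'yaw',round(psi,3),'j6',round(o['joint_pos'][5],3),'turn deg',round(-np.degrees(d),1))
    rows=[]
    for i in range(n):
        v=np.array(target)-p;L=np.linalg.norm(v)
        if L>step:v*=step/L
        c,s_=np.cos(psi),np.sin(psi)
        l=[v[0]*c+v[1]*s_, v[0]*s_-v[1]*c, -v[2]]
        a=np.clip(d,-np.radians(ts),np.radians(ts));p=p+v;psi+=a;d-=a
        rows.append([round(float(x),3) for x in l]+[round(float(-np.degrees(a)),1)])
    print(rows,'left',np.round(np.array(target)-p,3),round(np.degrees(d),1))
E
python3 - <<'E'
from h import *
plan([.38,-.16,.28],.85)
E
```

```text
p [ 0.205  -0.4556  0.2111] yaw -1.148 j6 1.571 turn deg -114.5
[[-0.025, -0.036, -0.009, -8.0], [-0.02, -0.039, -0.009, -8.0], [-0.014, -0.042, -0.009, -8.0], [-0.009, -0.043, -0.009, -8.0], [-0.002, -0.044, -0.009, -8.0], [0.004, -0.044, -0.009, -8.0], [0.01, -0.043, -0.009, -8.0], [0.012, -0.032, -0.007, -8.0]] left [0. 0. 0.] 50.5
```

Call:
send_rows(increments=[[[-0.025,-0.036,-0.009,-8],[-0.02,-0.039,-0.009,-8],[-0.014,-0.042,-0.009,-8],[-0.009,-0.043,-0.009,-8],[-0.002,-0.044,-0.009,-8],[0.004,-0.044,-0.009,-8],[0.01,-0.043,-0.009,-8],[0.012,-0.032,-0.007,-8]]], hand=-1)

```text
clock: 1.0
eef_pos: [0.3788, -0.1519, 0.2808]
tool_rot: [1.0, 0.001, -0.001, -0.002]
ft_force: [0.1, -0.3, -0.1]
grip_width: 0.0852
```

```bash
python3 - <<'E'
from h import *
plan([.553,.146,.28],.85)
E
```

```text
p [ 0.3788 -0.1519  0.2808] yaw 0.002 j6 1.185 turn deg -48.6
[[0.023, -0.039, 0.0, -8.0], [0.028, -0.035, 0.0, -8.0], [0.033, -0.031, 0.0, -8.0], [0.037, -0.026, 0.0, -8.0], [0.04, -0.021, 0.0, -8.0], [0.042, -0.015, 0.0, -8.0], [0.044, -0.009, 0.0, -0.6], [0.03, -0.006, 0.0, -0.0]] left [0. 0. 0.] 0.0
```

Call:
send_rows(increments=[[[0.023,-0.039,0,-8],[0.028,-0.035,0,-8],[0.033,-0.031,0,-8],[0.037,-0.026,0,-8],[0.04,-0.021,0,-8],[0.042,-0.015,0,-8],[0.044,-0.009,0,-0.6],[0.03,-0.006,0,0]]])

```text
clock: 1.8
eef_pos: [0.5532, 0.1644, 0.2824]
tool_rot: [0.902, 0.431, 0.001, -0.001]
ft_force: [0.3, -0.5, -0.1]
grip_width: 0.0854
```

```bash
python3 - <<'E'
from h import *
snap('top','top1');snap('side','side1')
for n,(y,x) in dict(top=(100,180),side=(120,240)).items():
    a=cv2.imread(f'pics/{n}1.png')[y:y+180,x:x+180];cv2.imwrite(f'pics/{n}1c.png',cv2.resize(a,None,fx=3.3,fy=3.3,interpolation=2))
plan([.553,.146,.165],.85)
print(bot.get_obs()['ft_torque'])
E
```

```text
p [0.5535 0.1653 0.2812] yaw 0.893 j6 0.966 turn deg 2.5
[[-0.006, 0.004, 0.044, 2.5], [-0.006, 0.005, 0.044, -0.0], [-0.004, 0.003, 0.027, -0.0], [0.0, 0.0, -0.0, -0.0], [0.0, 0.0, -0.0, -0.0], [0.0, 0.0, -0.0, -0.0], [0.0, 0.0, -0.0, -0.0], [0.0, 0.0, -0.0, -0.0]] left [0. 0. 0.] 0.0
[ 0.00873684 -0.02956956  0.00538352]
```

View pics/side1c.png

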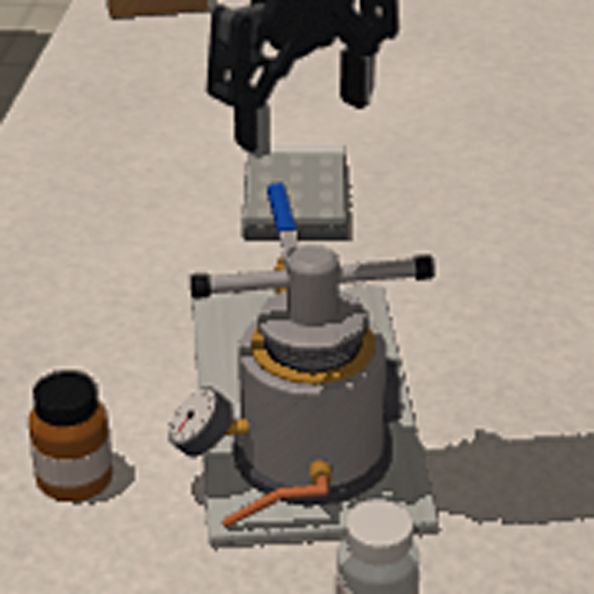

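View pics/top1c.png

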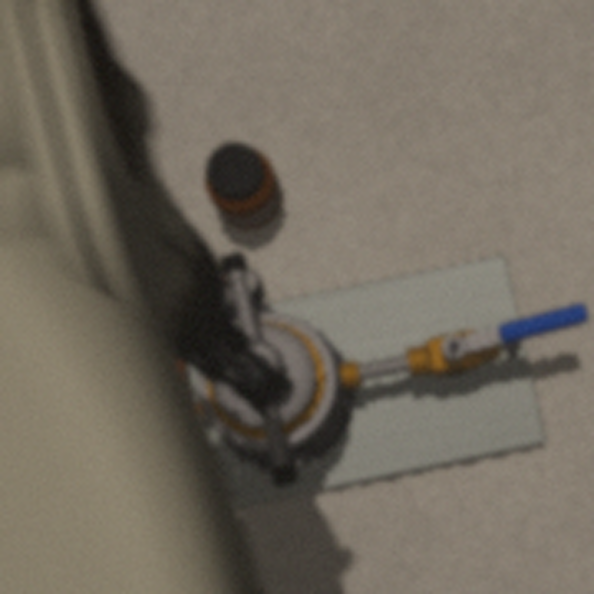

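Call:
send_rows(increments=[[[-0.012,0.012,0,0],[-0.004,0.0,0.01,0],[0,0,0.02,0],[0,0,0.02,0],[0,0,0.01,0],[0,0,0,0],[0,0,0,0],[0,0,0,0]]])

```text
clock: 2.7
eef_pos: [0.5515, 0.1327, 0.2216]
tool_rot: [0.904, 0.428, 0.0, 0.001]
ft_force: [0.4, 0.4, -0.7]
grip_width: 0.0853
```

```bash
python3 - <<'E'
from h import *
plan([.553,.146,.165],.85)
E
```

```text
p [0.5515 0.1327 0.2216] yaw 0.884 j6 0.923 turn deg 2.0
[[0.009, -0.006, 0.044, 2.0], [0.002, -0.002, 0.013, -0.0], [0.0, 0.0, -0.0, -0.0], [0.0, 0.0, -0.0, -0.0], [0.0, 0.0, -0.0, -0.0], [0.0, 0.0, -0.0, -0.0], [0.0, 0.0, -0.0, -0.0], [0.0, 0.0, -0.0, -0.0]] left [0. 0. 0.] 0.0
```

Call:
send_rows(increments=[[[0.003,-0.002,0,0],[0.003,-0.002,0,0],[0.002,-0.001,0,0],[0,0,0,0],[0,0,0.01,0],[0,0,0.005,0],[0,0,0,0],[0,0,0,0]]])

```text
clock: 3.5
eef_pos: [0.554, 0.1439, 0.2073]
tool_rot: [0.903, 0.429, 0.002, 0.001]
ft_force: [-1.4, -0.0, 0.1]
grip_width: 0.0857
```

```bash
python3 - <<'E'
from h import *
plan([.553,.146,.165],.85)
E
```

```text
p [0.554  0.1439 0.2073] yaw 0.886 j6 0.94 turn deg 2.1
[[0.001, -0.002, 0.042, 2.1], [0.0, 0.0, -0.0, -0.0], [0.0, 0.0, -0.0, -0.0], [0.0, 0.0, -0.0, -0.0], [0.0, 0.0, -0.0, -0.0], [0.0, 0.0, -0.0, -0.0], [0.0, 0.0, -0.0, -0.0], [0.0, 0.0, -0.0, -0.0]] left [0. 0. 0.] 0.0
```

Call:
send_rows(increments=[[[0,-0.001,0.008,0],[0,-0.001,0.01,0],[0,0,0.01,0],[0,0,0.008,0],[0,0,0.004,0],[0,0,0.002,0],[0,0,0,0],[0,0,0,0]]])

```text
clock: 4.3
eef_pos: [0.5518, 0.1448, 0.1604]
tool_rot: [0.904, 0.428, 0.001, 0.001]
ft_force: [0.1, -0.4, -0.4]
grip_width: 0.0857
```

```bash
python3 - <<'E'
from h import *
plan([.553,.146,.163],.85)
o=bot.get_obs();print(o['ft_force'],o['ft_torque'])
snap('side','side2')
a=cv2.imread('pics/side2.png')[120:300,240:420];cv2.imwrite('pics/side2c.png',cv2.resize(a,None,fx=3.3,fy=3.3,interpolation=2))
E
```

```text
p [0.5518 0.1448 0.1604] yaw 0.886 j6 0.943 turn deg 2.0
[[0.002, 0.0, -0.003, 2.0], [0.0, 0.0, -0.0, -0.0], [0.0, 0.0, -0.0, -0.0], [0.0, 0.0, -0.0, -0.0], [0.0, 0.0, -0.0, -0.0], [0.0, 0.0, -0.0, -0.0], [0.0, 0.0, -0.0, -0.0], [0.0, 0.0, -0.0, -0.0]] left [0. 0. 0.] 0.0
[ 0.07706521 -0.39172586 -0.42045306] [-0.02236084 -0.02561071  0.00583267]
```

View pics/side2c.png

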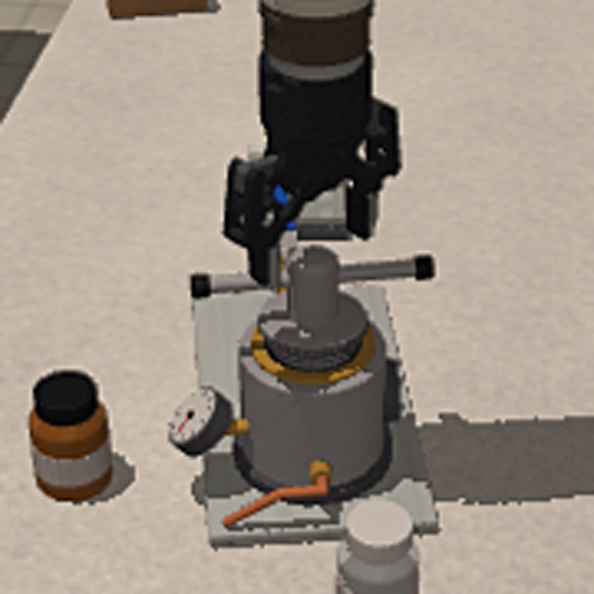

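```bash
python3 - <<'E'
from h import *
s=dict(np.load('side2.npz'));o,p,psi,R=state()
for n,q in dict(f1=p+R[:,0]*.05,f2=p-R[:,0]*.05,hubtop=[.5525,.146,.196],bar=[.5525,.146,.177]).items():
    print(n,(proj(s,q)-[240,120])*3.3)
d=s['range_z']
print(pt(s,240+262/3.3,120+270/3.3),pt(s,240+230/3.3,120+282/3.3),pt(s,240+318/3.3,120+256/3.3))
E
```

```text
f1 [261.19629052 322.22961454]
f2 [360.92134408 266.26030732]
hubtop [311.39355082 254.0297281 ]
bar [311.3096932  275.84428499]
[0.58104775 0.19141769 0.2114019 ] [0.60862636 0.16363208 0.17907478] [0.54705795 0.15235287 0.19913018]
```

```bash
python3 - <<'E'
from h import *
s=dict(np.load('side2.npz'))
for v in (290,300,310,320,328,335):print(v,[pt(s,240+u/3.3,120+v/3.3).round(3) for u in(255,265,275)])
a=cv2.imread('pics/side2.png')[185:245,295:375];cv2.imwrite('pics/side2d.png',cv2.resize(a,None,fx=8,fy=8,interpolation=2))
E
```

```text
290 [array([ 0.63 , -0.08 , -0.005]), array([ 0.618, -0.056,  0.014]), array([ 0.609, -0.057,  0.013])]
300 [array([ 0.624, -0.04 ,  0.013]), array([ 0.616, -0.042,  0.012]), array([0.581, 0.134, 0.144])]
310 [array([ 0.622, -0.028,  0.011]), array([0.586, 0.147, 0.144]), array([0.579, 0.148, 0.146])]
320 [array([0.598, 0.124, 0.116]), array([0.584, 0.162, 0.147]), array([0.577, 0.16 , 0.145])]
328 [array([0.596, 0.137, 0.119]), array([0.584, 0.165, 0.141]), array([0.576, 0.168, 0.144])]
335 [array([0.594, 0.151, 0.123]), array([0.583, 0.171, 0.14 ]), array([0.575, 0.176, 0.145])]
```

View pics/side2d.png

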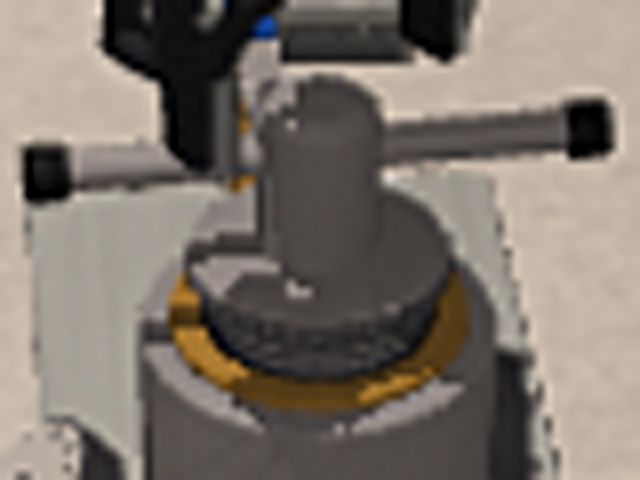

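```bash
python3 - <<'E'
from h import *
s=dict(np.load('side1.npz'))
p=np.array([.5535,.1653,.2812]);x=np.array([np.cos(.893),np.sin(.893),0])
for k in(.05,-.05):print((proj(s,p+k*x)-[240,120])*3.3)
for u,v in((250,125),(262,140),(262,150),(355,90),(355,103)):print(u,v,pt(s,240+u/3.3,120+v/3.3).round(3))
s2=snap('side','side3');o,p,psi,R=state();print(p,o['joint_pos'],o['clock'])
for z in (.14,.16,.18,.2,.22):print(z,proj(s2,[p[0]+R[0,0]*.05,p[1]+R[1,0]*.05,z]))
for v in range(190,222,3):print(v,pt(s2,319,v).round(3),pt(s2,322,v).round(3))
E
```

```text
[251.78719589 193.28318683]
[359.1018594 138.9514575]
250 125 [0.583 0.214 0.338]
262 140 [0.576 0.213 0.327]
262 150 [0.576 0.214 0.32 ]
355 90 [0.525 0.135 0.324]
355 103 [0.524 0.139 0.316]
[0.5519698  0.14484796 0.16065474] [ 0.25753746  0.40305363  0.09961223  1.26437993 -0.00159646  0.94279854] 4.4
0.14 [319.24532143 224.6254985 ]
0.16 [319.1179365  217.84228961]
0.18 [318.98791995 210.91894745]
0.2 [318.85518936 203.8510842 ]
0.22 [318.71965888 196.63412694]
190 [0.582 0.19  0.243] [0.575 0.19  0.243]
193 [0.581 0.194 0.237] [0.574 0.195 0.239]
196 [0.582 0.192 0.228] [0.576 0.187 0.224]
199 [0.582 0.193 0.22 ] [0.575 0.191 0.219]
202 [0.582 0.191 0.211] [0.576 0.187 0.208]
205 [0.582 0.19  0.202] [0.576 0.188 0.2  ]
208 [ 0.622 -0.057  0.012] [ 0.613 -0.057  0.012]
211 [ 0.619 -0.039  0.014] [0.585 0.131 0.141]
214 [0.59  0.145 0.142] [0.581 0.152 0.148]
217 [0.588 0.16  0.144] [0.58  0.161 0.146]
220 [0.587 0.167 0.141] [0.578 0.173 0.146]
```

```bash
python3 - <<'E'
from h import *
s=dict(np.load('side3.npz'))
for u in(328,334,340,346,352):print(u,[(v,pt(s,u,v).round(3).tolist()) for v in range(150,200,6)])
a=cv2.imread('pics/side3.png')[110:220,290:400];cv2.imwrite('pics/side3d.png',cv2.resize(a,None,fx=5,fy=5,interpolation=2))
E
```

```text
328 [(150, [0.562, 0.181, 0.34]), (156, [0.563, 0.179, 0.324]), (162, [0.563, 0.179, 0.309]), (168, [0.563, 0.179, 0.294]), (174, [0.563, 0.174, 0.276]), (180, [0.563, 0.178, 0.263]), (186, [0.562, 0.183, 0.25]), (192, [0.59, -0.023, 0.094]), (198, [0.567, 0.15, 0.194])]
334 [(150, [0.55, 0.181, 0.34]), (156, [0.549, 0.181, 0.326]), (162, [0.55, 0.179, 0.31]), (168, [0.551, 0.166, 0.287]), (174, [0.55, 0.175, 0.277]), (180, [0.552, 0.16, 0.252]), (186, [0.59, -0.162, 0.023]), (192, [0.59, -0.166, -0.002]), (198, [0.552, 0.153, 0.198])]
340 [(150, [0.537, 0.177, 0.339]), (156, [0.537, 0.177, 0.325]), (162, [0.537, 0.18, 0.312]), (168, [0.54, 0.147, 0.276]), (174, [0.54, 0.149, 0.262]), (180, [0.575, -0.196, 0.025]), (186, [0.572, -0.167, 0.021]), (192, [0.571, -0.162, 0.002]), (198, [0.539, 0.147, 0.195])]
346 [(150, [0.525, 0.168, 0.335]), (156, [0.525, 0.173, 0.323]), (162, [0.528, 0.135, 0.286]), (168, [0.527, 0.146, 0.277]), (174, [0.53, 0.106, 0.236]), (180, [0.529, 0.108, 0.221]), (186, [0.529, 0.107, 0.203]), (192, [0.553, -0.173, -0.003]), (198, [0.55, -0.135, 0.0])]
352 [(150, [0.514, 0.147, 0.324]), (156, [0.446, 1.05, 0.825]), (162, [0.517, 0.096, 0.264]), (168, [0.517, 0.093, 0.246]), (174, [0.515, 0.119, 0.245]), (180, [0.514, 0.119, 0.229]), (186, [0.514, 0.113, 0.209]), (192, [0.535, -0.172, -0.001]), (198, [0.532, -0.139, -0.001])]
```

View pics/side3d.png

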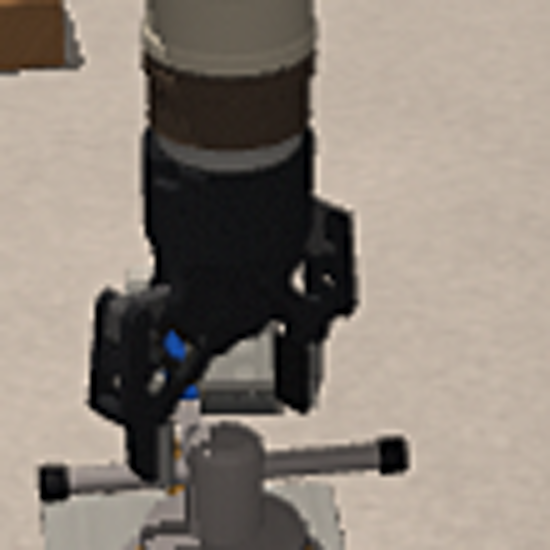

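Call:
send_rows(increments=[[[0.0005,-0.001,0.006,0],[0,0,0.007,0],[0,0,0.007,0],[0,0,0.006,0],[0,0,0.003,0],[0,0,0.001,0],[0,0,0,0],[0,0,0,0]]])

```text
clock: 5.2
eef_pos: [0.5517, 0.146, 0.1281]
tool_rot: [0.904, 0.428, 0.001, 0.001]
ft_force: [-0.7, 0.4, -0.3]
grip_width: 0.0851
```

```bash
python3 - <<'E'
from h import *
plan([.553,.146,.125],.85)
o=bot.get_obs();print(o['ft_force'],o['ft_torque'])
snap('side','side4')
a=cv2.imread('pics/side4.png')[130:260,280:410];cv2.imwrite('pics/side4c.png',cv2.resize(a,None,fx=4.5,fy=4.5,interpolation=2))
E
```

```text
p [0.5517 0.146  0.1281] yaw 0.886 j6 0.945 turn deg 2.0
[[0.001, 0.001, 0.003, 2.0], [0.0, 0.0, -0.0, -0.0], [0.0, 0.0, -0.0, -0.0], [0.0, 0.0, -0.0, -0.0], [0.0, 0.0, -0.0, -0.0], [0.0, 0.0, -0.0, -0.0], [0.0, 0.0, -0.0, -0.0], [0.0, 0.0, -0.0, -0.0]] left [0. 0. 0.] 0.0
[-0.66762275  0.39000264 -0.34561105] [ 0.02879932  0.00080706 -0.01588954]
```

View pics/side4c.png

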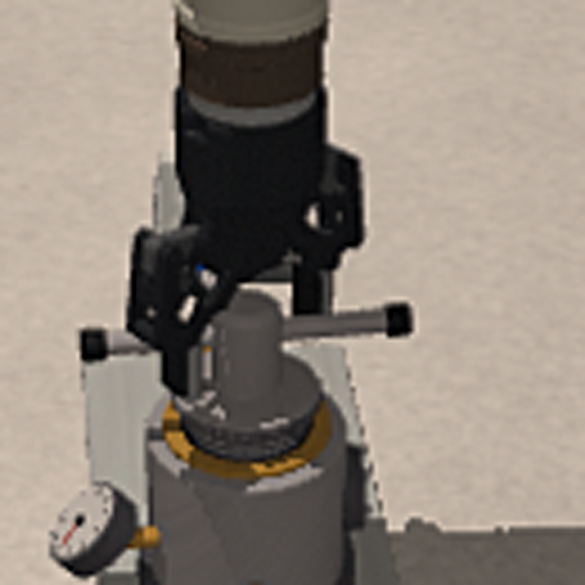

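Call:
send_rows(increments=[[[0.001,0,0.001,4],[0,0,0.001,4],[0,0,0,4],[0,0,0,4],[0,0,0,4],[0,0,0,4],[0,0,0,4],[0,0,0,4]]])

```text
clock: 6.05
eef_pos: [0.5539, 0.1441, 0.1265]
tool_rot: [0.988, 0.154, 0.003, 0.004]
ft_force: [1.0, 0.0, -1.9]
grip_width: 0.0853
```

```bash
cat >> h.py <<'E'
def rep(tag=None):
    o,p,psi,R=state();print('t',round(o['clock'],2),'p',p.round(4),'yaw',round(psi,3),'j6',round(o['joint_pos'][5],3),'F',o['ft_force'].round(2),'T',o['ft_torque'].round(3),'tau6',o['tau'][5].round(3))
    if tag:
        d=snap('side',tag);a=cv2.imread(f'pics/{tag}.png')[150:260,270:400];cv2.imwrite(f'pics/{tag}c.png',cv2.resize(a,None,fx=5,fy=5,interpolation=2))
E
python3 -c "
from h import *
rep('s5')"
```

```text
t 6.05 p [0.5539 0.1441 0.1265] yaw 0.309 j6 1.521 F [ 1.04  0.04 -1.89] T [-0.041  0.142  0.513] tau6 -0.11
```

View pics/s5c.png

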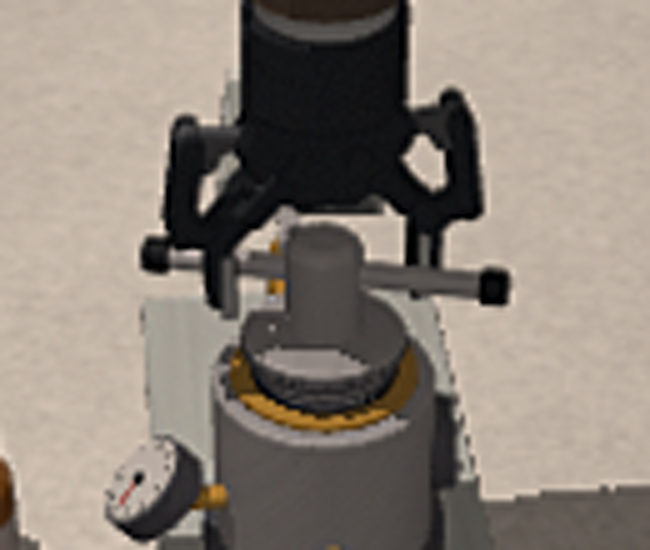

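```bash
cat >> h.py <<'E'
def bar(d,a,b,z,off=0.22):
    A=pt(d,*a,z=z);B=pt(d,*b,z=z);v=A-B;y=np.arctan2(v[1],v[0])
    print('ends',A.round(3),B.round(3),'len',np.linalg.norm(v).round(4),'mid',((A+B)/2).round(4),'yaw',y.round(3),'theta',np.round(off-y,3))
E
python3 -c "
from h import *
rep()
bar(dict(np.load('side0.npz')),(300.8,206.5),(368.9,201.1),.177)
bar(dict(np.load('s5.npz')),(301,201),(368.8,207.2),.177)"
```

```text
t 6.1 p [0.5539 0.144  0.1265] yaw 0.307 j6 1.523 F [ 0.42 -0.25 -1.23] T [-0.098  0.016  0.288] tau6 0.512
ends [0.629 0.168 0.177] [0.472 0.126 0.177] len 0.1625 mid [0.5507 0.1466 0.177 ] yaw 0.261 theta -0.041
ends [0.633 0.145 0.177] [0.471 0.15  0.177] len 0.1619 mid [0.5519 0.1479 0.177 ] yaw -0.031 theta 0.251
```

Call:
send_rows(increments=[[[0,0,0,3],[0,0,0,3],[0,0,0,3],[0,0,0,3],[0,0,0,3],[0,0,0,3],[0,0,0,0],[0,0,0,0]]])

```text
clock: 6.9
eef_pos: [0.554, 0.1438, 0.1266]
tool_rot: [1.0, -0.002, 0.003, 0.004]
ft_force: [-0.3, -0.4, -0.4]
grip_width: 0.0851
```

```bash
python3 -c "
from h import *
rep()"
```

```text
t 6.9 p [0.554  0.1438 0.1266] yaw -0.003 j6 1.833 F [-0.33 -0.36 -0.38] T [-0.069  0.035  0.168] tau6 0.225
```

Call:
send_rows(increments=[[[0,0,0,2],[0,0,0,2],[0,0,0,2],[0,0,0,0],[0,0,0,0],[0,0,0,0],[0,0,0,0],[0,0,0,0]]])

```text
clock: 7.7
eef_pos: [0.5539, 0.1438, 0.1266]
tool_rot: [0.999, -0.051, 0.004, 0.004]
ft_force: [1.0, -0.5, -2.3]
grip_width: 0.0854
```

```bash
python3 -c "
from h import *
rep('s6')"
```

```text
t 7.7 p [0.5539 0.1438 0.1266] yaw -0.101 j6 1.931 F [ 0.99 -0.46 -2.34] T [-0.032 -0.071  0.249] tau6 0.2
```

View pics/s6c.png

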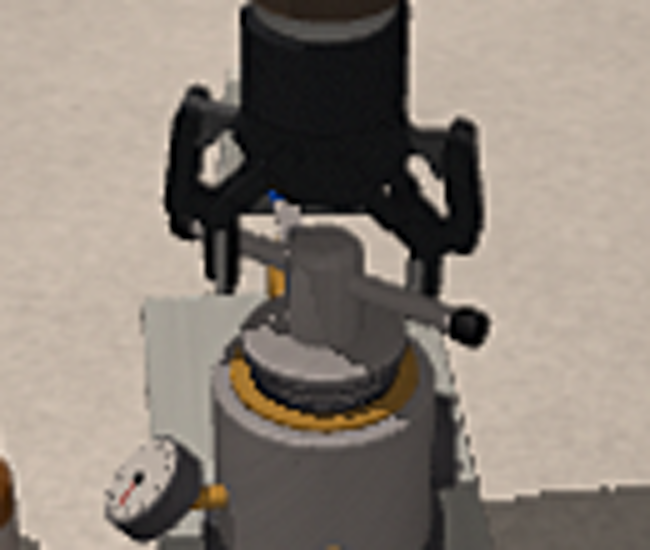

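Call:
send_rows(increments=[[[0,0,0,2],[0,0,0,2],[0,0,0,2],[0,0,0,0],[0,0,0,0],[0,0,0,0],[0,0,0,0],[0,0,0,0]]])

```text
clock: 8.55
eef_pos: [0.5538, 0.1438, 0.1264]
tool_rot: [0.995, -0.102, 0.004, 0.003]
ft_force: [0.9, -0.2, -1.1]
grip_width: 0.0856
```

```bash
python3 -c "
from h import *
rep()
s=dict(np.load('s6.npz'));B=pt(s,363.6,215.2,z=.176);print(B, np.arctan2(.1465-B[1],.552-B[0]))"
```

```text
t 8.55 p [0.5538 0.1438 0.1264] yaw -0.205 j6 2.035 F [ 0.9  -0.22 -1.13] T [0.032 0.125 0.328] tau6 0.294
[0.48090324 0.18168763 0.176     ] -0.4595801787665049
```

Call:
send_rows(increments=[[[0,0,0,2],[0,0,0,2],[0,0,0,0],[0,0,0,0],[0,0,0,0],[0,0,0,0],[0,0,0,0],[0,0,0,0]]])

```text
clock: 9.35
eef_pos: [0.5537, 0.1439, 0.1262]
tool_rot: [0.991, -0.136, 0.003, 0.003]
ft_force: [1.1, -0.9, -0.8]
grip_width: 0.0856
```

```bash
python3 -c "
from h import *
rep()"
```

```text
t 9.35 p [0.5537 0.1439 0.1262] yaw -0.273 j6 2.103 F [ 1.14 -0.94 -0.75] T [0.009 0.012 0.509] tau6 0.416
```

Call:
send_rows(increments=[[[0,0,0,-4],[0,0,0,-8],[0,0,0,-8],[0,0,0,-8],[0,0,0,-8],[0,0,0,-8],[0,0,0,-8],[0,0,0,-8]]])

```text
clock: 10.15
eef_pos: [0.555, 0.1444, 0.1289]
tool_rot: [0.92, 0.393, 0.004, 0.005]
ft_force: [0.8, -1.2, -0.6]
grip_width: 0.0857
```

Call:
send_rows(increments=[[[0,0,0,-8],[0,0,0,-8],[0,0,0,-8],[0,0,0,-8],[0,0,0,-8],[0,0,0,-8],[0,0,0,-8],[0,0,0,-6]]])

```text
clock: 10.95
eef_pos: [0.5564, 0.1451, 0.132]
tool_rot: [0.57, 0.822, 0.003, 0.007]
ft_force: [0.6, -0.1, 0.2]
grip_width: 0.0854
```

```bash
python3 -c "
from h import *
rep('s7')"
```

```text
t 10.95 p [0.5564 0.1451 0.132 ] yaw 1.928 j6 -0.099 F [ 0.57 -0.09  0.18] T [-0.01  -0.005 -0.04 ] tau6 0.774
```

View pics/s7c.png

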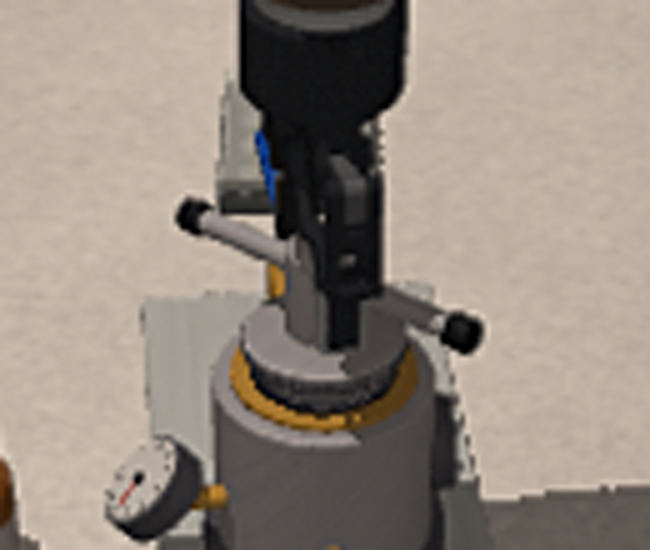

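Call:
send_rows(increments=[[[0.001,-0.002,0.003,-3],[0,-0.001,0.002,-5],[0,0,0,-6],[0,0,0,-6],[0,0,0,-6],[0,0,0,-6],[0,0,0,-6],[0,0,0,-6]]])

```text
clock: 11.8
eef_pos: [0.5539, 0.1443, 0.1289]
tool_rot: [0.219, 0.976, 0.001, 0.009]
ft_force: [0.4, 0.1, -0.4]
grip_width: 0.0852
```

```bash
python3 -c "
from h import *
rep()
bar(dict(np.load('s7.npz')),(308.6,193),(362.6,216.4),.176)"
```

```text
t 11.8 p [0.5539 0.1443 0.1289] yaw 2.7 j6 -0.87 F [ 0.43  0.13 -0.39] T [-0.04  -0.233 -0.727] tau6 0.188
ends [0.621 0.108 0.176] [0.483 0.187 0.176] len 0.1585 mid [0.5517 0.1473 0.176 ] yaw -0.518 theta 0.738
```

Call:
send_rows(increments=[[[0,0,0.001,-6],[0,0,0.001,-6],[0,0,0,-6],[0,0,0,-6],[0,0,0,-6],[0,0,0,-6],[0,0,0,-6],[0,0,0,-4]]])

```text
clock: 12.6
eef_pos: [0.554, 0.1459, 0.1292]
tool_rot: [-0.178, 0.984, 0.0, 0.01]
ft_force: [-0.9, 4.8, 3.1]
grip_width: 0.0855
```

```bash
python3 -c "
from h import *
rep('s8')"
```

```text
t 12.6 p [0.554  0.1459 0.1292] yaw -2.783 j6 -1.671 F [-0.92  4.79  3.06] T [ 0.889  0.481 -0.199] tau6 0.17
```

View pics/s8c.png

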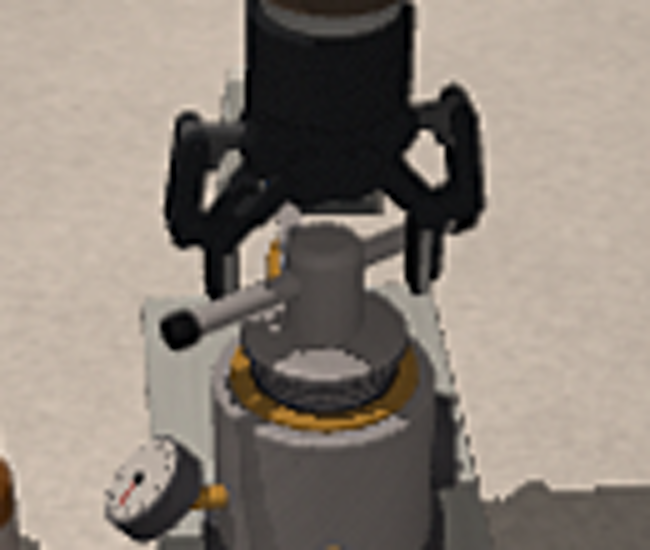

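Call:
send_rows(increments=[[[0,0,0,-4],[0,0,0,-4],[0,0,0,-4],[0,0,0,-4],[0,0,0,-4],[0,0,0,-3],[0,0,0,0],[0,0,0,0]]])

```text
clock: 13.45
eef_pos: [0.5534, 0.1472, 0.1305]
tool_rot: [-0.366, 0.931, -0.001, 0.01]
ft_force: [-0.1, -0.5, -1.2]
grip_width: 0.0857
```

```bash
python3 -c "
from h import *
rep('s9')
s=dict(np.load('s9.npz'))
for d,u,v in((dict(np.load('s8.npz')),306,215.6),):
  B=pt(d,u,v,z=.177);print(B, np.arctan2(B[1]-.1465,B[0]-.552))"
```

```text
t 13.45 p [0.5534 0.1472 0.1305] yaw -2.393 j6 -2.06 F [-0.14 -0.52 -1.18] T [ 0.102  0.028 -0.011] tau6 -0.068
[0.61108771 0.20113971 0.177     ] 0.7463070435957477
```

View pics/s9c.png

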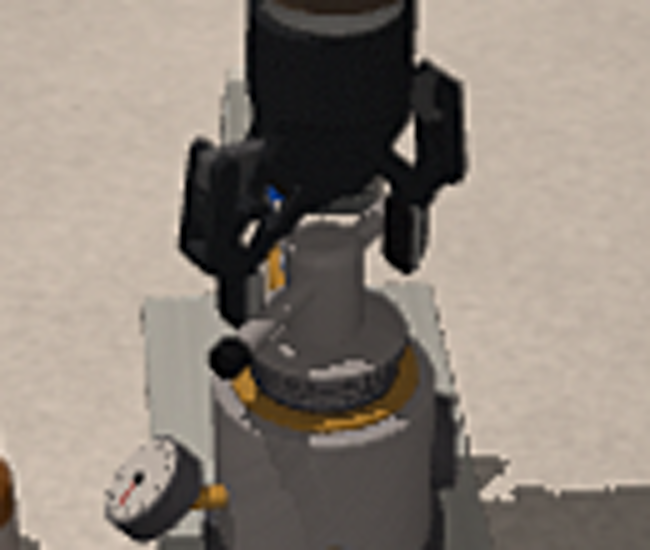

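```bash
cat >> h.py <<'E'
def lean(tag,c=(.552,.1465)):
    s=dict(np.load(tag+'.npz'));P=[]
    for v in range(195,245):
        for u in range(310,360):
            p=pt(s,u,v);r=np.hypot(p[0]-c[0],p[1]-c[1])
            if .022<r<.037 and .125<p[2]<.158:P.append(p)
    P=np.array(P)
    for _ in range(4):
        A=np.c_[P[:,:2]-c,np.ones(len(P))];k=np.linalg.lstsq(A,P[:,2],rcond=None)[0];r=P[:,2]-A@k;P=P[abs(r)<2.5*max(r.std(),5e-4)]
    print(tag,len(P),'slope',k[:2].round(4),np.hypot(*k[:2]).round(4),'ztop',k[2].round(4),'std',r.std().round(4))
E
python3 -c "
from h import *
for t in('side0','side2','s5','s6','s7','s8','s9'):lean(t)
s=dict(np.load('s9.npz'));B=pt(s,316,221.4,z=.174);print(B, .22-np.arctan2(B[1]-.1465,B[0]-.552))"
```

```text
side0 275 slope [ 0.0278 -0.121 ] 0.1242 ztop 0.1437 std 0.0064
side2 288 slope [ 0.0207 -0.1468] 0.1483 ztop 0.144 std 0.0064
s5 224 slope [-0.0034  0.0311] 0.0313 ztop 0.1438 std 0.0017
s6 218 slope [-0.0053  0.021 ] 0.0216 ztop 0.143 std 0.0017
s7 215 slope [-0.0053  0.0218] 0.0225 ztop 0.1426 std 0.0016
s8 264 slope [ 0.0229 -0.1752] 0.1767 ztop 0.1457 std 0.0064
s9 237 slope [ 0.001  -0.1666] 0.1666 ztop 0.1455 std 0.007
[0.58575717 0.21585742 0.174     ] -0.8978346036226796
```

Call:
send_rows(increments=[[[0,0,-0.005,4],[0,0,-0.01,2],[0,0,-0.012,0],[0,0,-0.01,0],[0,0,-0.005,-3],[0,0,-0.001,-7],[0,0,0,-7],[0,0,0,-8]]])

```text
clock: 14.3
eef_pos: [0.554, 0.1466, 0.1793]
tool_rot: [-0.518, 0.856, -0.004, 0.012]
ft_force: [0.3, 0.2, -0.6]
grip_width: 0.0852
```

Call:
send_rows(increments=[[[0,0,0,-8],[0,0,0,-7],[0,0,0,-7],[0,0,0,-5],[0,0,0,-2],[0,0,0,0],[0,0,0,0],[0,0,0,0]]])

```text
clock: 15.1
eef_pos: [0.5562, 0.1467, 0.1853]
tool_rot: [0.723, -0.691, 0.01, -0.014]
ft_force: [-0.7, -0.0, -0.5]
grip_width: 0.0852
```

```bash
python3 -c "
from h import *
rep('s10')"
```

```text
t 15.1 p [0.5562 0.1467 0.1853] yaw -1.525 j6 -2.928 F [-0.7  -0.03 -0.46] T [-0.013  0.018 -0.034] tau6 -0.007
```

View pics/s10c.png

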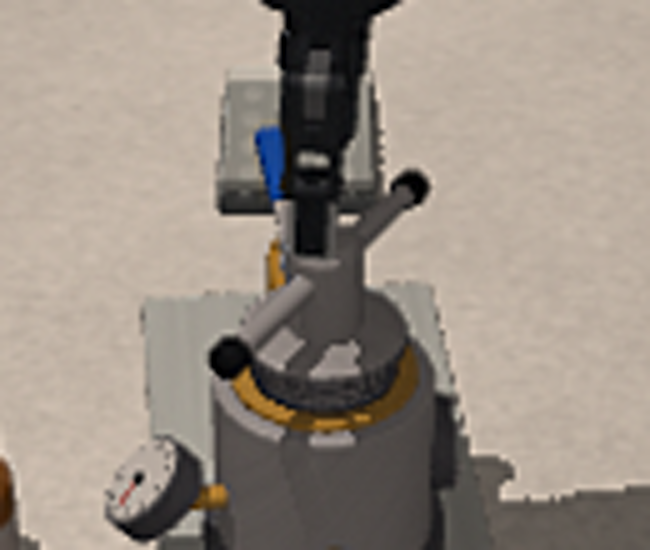

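Call:
send_rows(increments=[[[0,0.001,0.008,0],[0,0.001,0.012,0],[0,0.001,0.013,0],[0,0,0.011,0],[0,0,0.006,0],[0,0,0.002,0],[0,0,0,0],[0,0,0,0]]])

```text
clock: 15.95
eef_pos: [0.5534, 0.1465, 0.127]
tool_rot: [0.723, -0.691, 0.009, -0.012]
ft_force: [-0.1, 0.1, 0.1]
grip_width: 0.0856
```

```bash
python3 -c "
from h import *
rep('s11')"
```

```text
t 15.95 p [0.5534 0.1465 0.127 ] yaw -1.526 j6 -2.926 F [-0.06  0.06  0.1 ] T [0.015 0.021 0.045] tau6 -0.0
```

View pics/s11c.png

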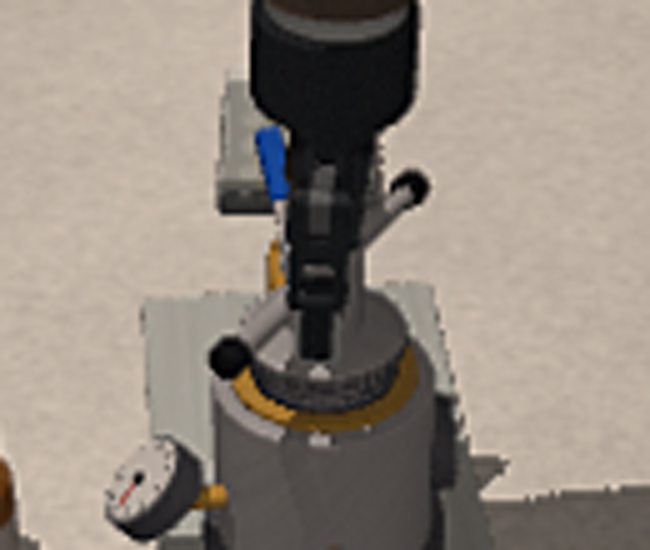

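Call:
send_rows(increments=[[[0,0,0,4],[0,0,0,5],[0,0,0,5],[0,0,0,5],[0,0,0,5],[0,0,0,5],[0,0,0,5],[0,0,0,5]]])

```text
clock: 16.8
eef_pos: [0.5533, 0.147, 0.127]
tool_rot: [-0.441, 0.898, -0.004, 0.014]
ft_force: [1.2, 0.4, -3.0]
grip_width: 0.0852
```

```bash
python3 -c "
from h import *
rep()"
```

```text
t 16.8 p [0.5533 0.147  0.127 ] yaw -2.229 j6 -2.223 F [ 1.18  0.4  -2.98] T [ 0.014 -0.057  0.18 ] tau6 -0.507
```

Call:
send_rows(increments=[[[0,0,0,5],[0,0,0,5],[0,0,0,5],[0,0,0,5],[0,0,0,5],[0,0,0,5],[0,0,0,5],[0,0,0,5]]])

```text
clock: 17.6
eef_pos: [0.5531, 0.1473, 0.1254]
tool_rot: [-0.095, 0.995, 0.001, 0.014]
ft_force: [0.6, 0.2, -3.2]
grip_width: 0.0854
```

```bash
python3 -c "
from h import *
rep('s12')"
```

```text
t 17.6 p [0.5531 0.1473 0.1254] yaw -2.951 j6 -1.5 F [ 0.64  0.18 -3.19] T [-0.001 -0.07   0.179] tau6 -0.506
```

View pics/s12c.png

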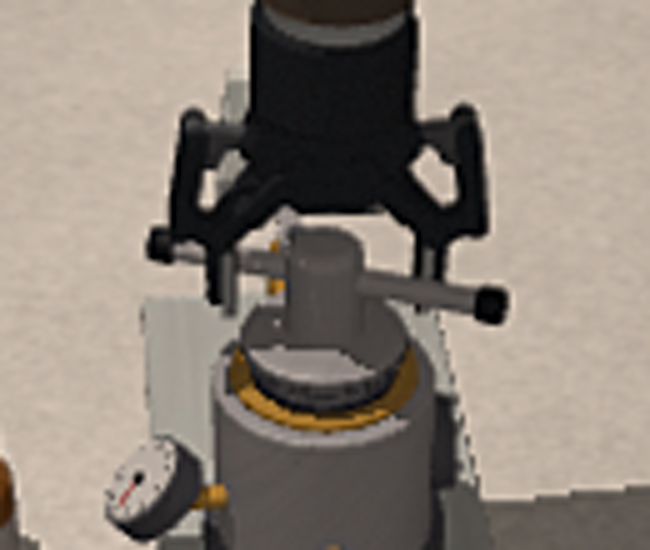

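Call:
send_rows(increments=[[[0,0,0,4],[0,0,0,4],[0,0,0,4],[0,0,0,4],[0,0,0,4],[0,0,0,4],[0,0,0,4],[0,0,0,2]]])

```text
clock: 18.45
eef_pos: [0.5531, 0.1476, 0.1247]
tool_rot: [0.169, 0.986, 0.004, 0.013]
ft_force: [0.4, -0.0, -3.5]
grip_width: 0.0852
```

```bash
python3 -c "
from h import *
rep()"
```

```text
t 18.45 p [0.5531 0.1476 0.1247] yaw 2.802 j6 -0.969 F [ 0.36 -0.04 -3.46] T [-0.02  -0.016  0.198] tau6 0.025
```

Call:
send_rows(increments=[[[0,0,0,2],[0,0,0,2],[0,0,0,2],[0,0,0,0],[0,0,0,0],[0,0,0,0],[0,0,0,0],[0,0,0,0]]])

```text
clock: 19.25
eef_pos: [0.5534, 0.1476, 0.1255]
tool_rot: [0.217, 0.976, 0.005, 0.013]
ft_force: [-0.7, -0.5, -1.8]
grip_width: 0.0853
```

```bash
python3 -c "
from h import *
rep()"
```

```text
t 19.25 p [0.5534 0.1476 0.1255] yaw 2.704 j6 -0.871 F [-0.66 -0.53 -1.77] T [-0.026  0.09   0.114] tau6 0.047
```

Call:
send_rows(increments=[[[0,0,0,4],[0,0,0.0005,6],[0,0,0.0005,7],[0,0,0.0005,7],[0,0,0.0005,7],[0,0,0.0005,7],[0,0,0.0005,7],[0,0,0.0005,7]]])

```text
clock: 20.05
eef_pos: [0.5539, 0.1473, 0.1232]
tool_rot: [0.634, 0.773, 0.01, 0.011]
ft_force: [-0.4, -0.2, -0.7]
grip_width: 0.0853
```

```bash
python3 -c "
from h import *
rep()"
```

```text
t 20.05 p [0.5539 0.1473 0.1232] yaw 1.767 j6 0.066 F [-0.4  -0.15 -0.7 ] T [-0.146  0.098  0.328] tau6 -0.777
```

Call:
send_rows(increments=[[[0,0,0.0005,7],[0,0,0.0005,7],[0,0,0.0005,7],[0,0,0.0005,7],[0,0,0.0005,7],[0,0,0.0005,7],[0,0,0.0005,7],[0,0,0.0005,7]]])

```text
clock: 20.85
eef_pos: [0.554, 0.147, 0.1209]
tool_rot: [0.929, 0.369, 0.014, 0.006]
ft_force: [-1.1, -0.7, 0.7]
grip_width: 0.0854
```

```bash
python3 -c "
from h import *
rep('s13')"
```

```text
t 20.85 p [0.554  0.147  0.1209] yaw 0.756 j6 1.079 F [-1.06 -0.75  0.69] T [-0.168  0.247  0.294] tau6 -0.78
```

View pics/s13c.png

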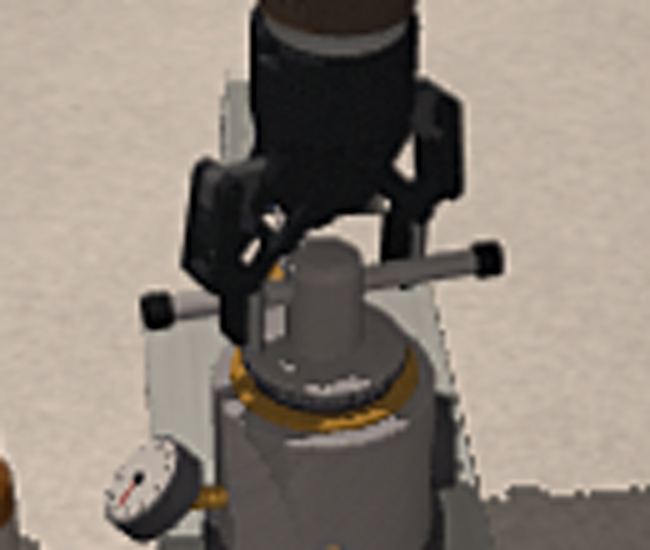

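Call:
send_rows(increments=[[[0,0,0.0004,7],[0,0,0.0004,7],[0,0,0.0004,7],[0,0,0.0004,7],[0,0,0.0004,7],[0,0,0.0004,7],[0,0,0.0004,7],[0,0,0.0004,7]]])

```text
clock: 21.7
eef_pos: [0.5541, 0.1469, 0.1186]
tool_rot: [0.993, -0.12, 0.016, -0.002]
ft_force: [0.5, -0.0, -0.8]
grip_width: 0.0853
```

```bash
python3 -c "
from h import *
rep()"
```

```text
t 21.7 p [0.5541 0.1469 0.1186] yaw -0.241 j6 2.076 F [ 0.55 -0.04 -0.81] T [-0.047  0.092  0.249] tau6 -0.766
```

Call:
send_rows(increments=[[[0,0,0.0004,7],[0,0,0.0004,7],[0,0,0.0004,7],[0,0,0.0004,7],[0,0,0.0004,6],[0,0,0.0004,5],[0,0,0.0004,3],[0,0,0,0]]])

```text
clock: 22.5
eef_pos: [0.5541, 0.1465, 0.1167]
tool_rot: [0.881, -0.472, 0.015, -0.007]
ft_force: [-0.1, -0.5, -0.5]
grip_width: 0.0855
```

```bash
python3 -c "
from h import *
rep()"
```

```text
t 22.5 p [0.5541 0.1465 0.1167] yaw -0.984 j6 2.818 F [-0.1  -0.45 -0.48] T [-0.038  0.124  0.037] tau6 0.295
```

Call:
send_rows(increments=[[[0,0,-0.005,-4],[0,0,-0.01,-2],[0,0,-0.012,0],[0,0,-0.01,0],[0,0,-0.005,-5],[0,0,-0.001,-8],[0,0,0,-8],[0,0,0,-8]]])

```text
clock: 23.3
eef_pos: [0.5554, 0.1474, 0.1667]
tool_rot: [0.985, -0.169, 0.02, -0.004]
ft_force: [-0.7, 0.4, -0.2]
grip_width: 0.0855
```

Call:
send_rows(increments=[[[0,0,0,-8],[0,0,0,-8],[0,0,0,-8],[0,0,0,-8],[0,0,0,-8],[0,0,0,-8],[0,0,0,-8],[0,0,0,-8]]])

```text
clock: 24.1
eef_pos: [0.5584, 0.1483, 0.1741]
tool_rot: [0.915, 0.402, 0.024, 0.008]
ft_force: [-0.2, -0.5, 0.2]
grip_width: 0.0858
```

Call:
send_rows(increments=[[[0,0,0,-8],[0,0,0,-8],[0,0,0,-8],[0,0,0,-8],[0,0,0,-8],[0,0,0,-8],[0,0,0,-5],[0,0,0,-2]]])

```text
clock: 24.9
eef_pos: [0.5612, 0.149, 0.1813]
tool_rot: [0.608, 0.793, 0.021, 0.021]
ft_force: [0.4, 0.5, -0.2]
grip_width: 0.0856
```

```bash
python3 -c "
from h import *
rep('s14')"
```

```text
t 24.9 p [0.5612 0.149  0.1813] yaw 1.833 j6 0.001 F [ 0.36  0.47 -0.22] T [-0.029  0.081 -0.02 ] tau6 0.124
```

View pics/s14c.png

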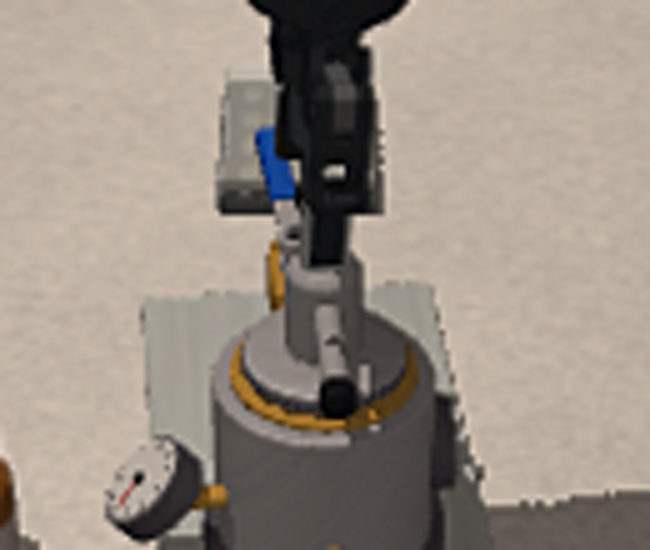

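```bash
cat >> h.py <<'E'
def tips():
    o,p,psi,R=state();q=p-R[:,2]*.045;print('zaxis',R[:,2].round(3),'padmid',q.round(4),'need tool',(R.T@(np.array([.5525,.1465,q[2]])-q)).round(4))
E
python3 -c "
from h import *
tips()"
```

```text
zaxis [ 0.06   0.008 -0.998] padmid [0.5587 0.1487 0.2264] need tool [-0.0005 -0.0065 -0.0004]
```

Call:
send_rows(increments=[[[0,-0.001,0,-6],[0.001,-0.001,0,-8],[0.001,-0.001,0,-8],[0.001,-0.001,0.002,-5],[0.001,-0.001,0.006,-2],[0,-0.001,0.008,0],[0,-0.001,0.008,0],[0,0,0.006,0]]])

```text
clock: 25.75
eef_pos: [0.558, 0.1495, 0.1555]
tool_rot: [0.383, 0.923, 0.018, 0.03]
ft_force: [0.2, 0.5, -1.1]
grip_width: 0.0854
```

```bash
python3 -c "
from h import *
rep('s15');tips()"
```

```text
t 25.75 p [0.558  0.1495 0.1555] yaw 2.355 j6 -0.519 F [ 0.15  0.53 -1.06] T [0.034 0.089 0.016] tau6 -0.01
zaxis [ 0.067  0.01  -0.998] padmid [0.5545 0.1489 0.1992] need tool [-0.0003 -0.0031 -0.0002]
```

View pics/s15c.png

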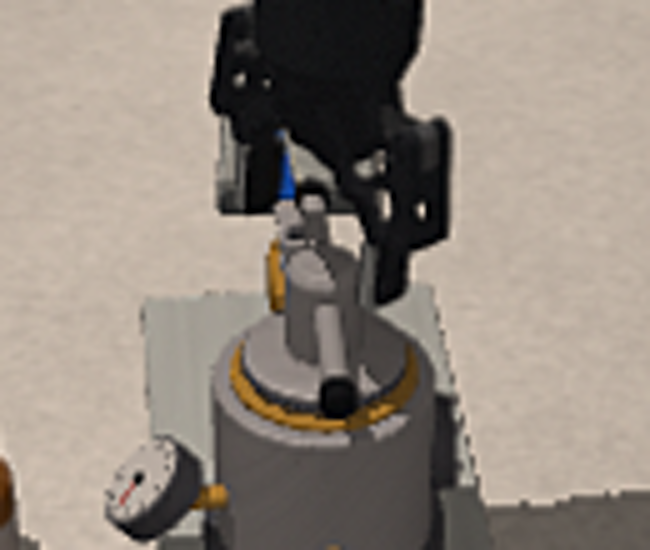

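Clear of the bar; lower the remaining 40 mm.

Call:
send_rows(increments=[[[0,-0.001,0.006,0],[0,-0.001,0.008,0],[0.001,-0.001,0.008,0],[0.001,-0.001,0.008,0],[0,-0.001,0.005,0],[0,-0.001,0.002,0],[0,0,0,0],[0,0,0,0]]])

```text
clock: 26.6
eef_pos: [0.5534, 0.1464, 0.1125]
tool_rot: [0.383, 0.923, 0.017, 0.028]
ft_force: [-0.4, -0.0, -0.2]
grip_width: 0.0856
```

```bash
python3 -c "
from h import *
rep('s16');tips()"
```

```text
t 26.6 p [0.5534 0.1464 0.1125] yaw 2.354 j6 -0.521 F [-0.37 -0.01 -0.24] T [-0.04   0.034  0.002] tau6 -0.0
zaxis [ 0.065  0.01  -0.998] padmid [0.5505 0.146  0.1574] need tool [-0.0011  0.0017  0.0001]
```

View pics/s16c.png

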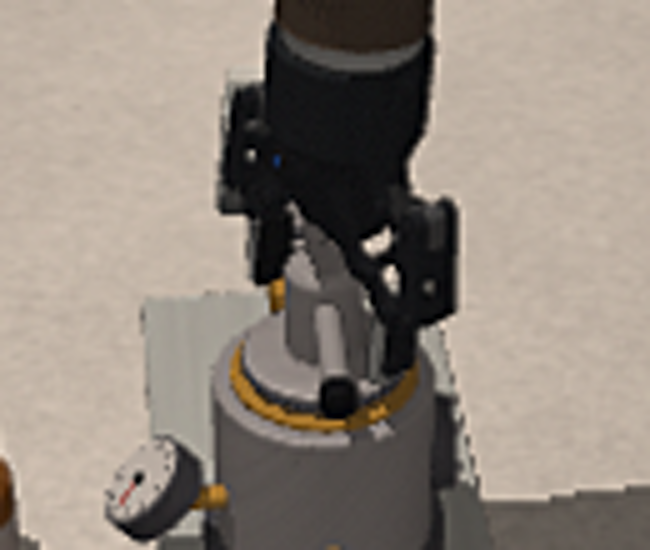

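Call:
send_rows(increments=[[[0,0.001,0,4],[0,0.001,0,5],[0,0,0,5],[0,0,0,5],[0,0,0,5],[0,0,0,5],[0,0,0,4],[0,0,0,2]]])

```text
clock: 27.45
eef_pos: [0.5559, 0.148, 0.1139]
tool_rot: [0.651, 0.758, 0.025, 0.023]
ft_force: [0.4, 0.1, -1.9]
grip_width: 0.0853
```

```bash
python3 -c "
from h import *
rep();tips()"
```

```text
t 27.45 p [0.5559 0.148  0.1139] yaw 1.723 j6 0.113 F [ 0.4   0.14 -1.9 ] T [-0.086  0.042  0.135] tau6 0.016
zaxis [ 0.067  0.009 -0.998] padmid [0.5529 0.1476 0.1588] need tool [-0.001  -0.0006 -0.    ]
```

Call:
send_rows(increments=[[[0,0,0,2],[0,0,0,2],[0,0,0,2],[0,0,0,2],[0,0,0,2],[0,0,0,2],[0,0,0,2],[0,0,0,2]]])

```text
clock: 28.25
eef_pos: [0.5558, 0.1475, 0.1137]
tool_rot: [0.742, 0.669, 0.026, 0.022]
ft_force: [1.6, -4.6, -2.5]
grip_width: 0.0853
```

```bash
python3 -c "
from h import *
rep('s17');tips()"
```

```text
t 28.25 p [0.5558 0.1475 0.1137] yaw 1.468 j6 0.371 F [ 1.63 -4.61 -2.47] T [-1.208 -0.113  5.439] tau6 5.225
zaxis [ 0.068  0.001 -0.998] padmid [0.5527 0.1475 0.1586] need tool [-0.001  -0.0001 -0.    ]
```

View pics/s17c.png

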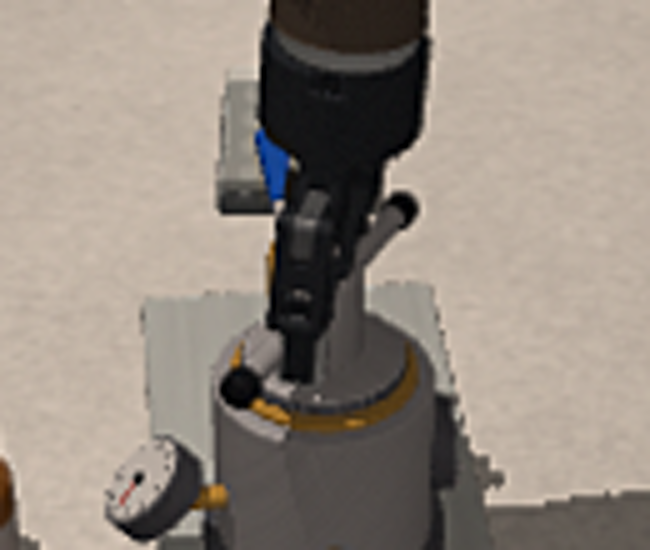

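Call:
send_rows(increments=[[[0,0,0,-3],[0,0,0,-3],[0,0,-0.005,-3],[0,0,-0.01,-2],[0,0,-0.015,0],[0,0,-0.02,0],[0,0,-0.02,0],[0,0,-0.01,0]]])

```text
clock: 29.1
eef_pos: [0.551, 0.1475, 0.1918]
tool_rot: [0.693, 0.72, 0.025, 0.02]
ft_force: [-0.1, -0.1, 0.3]
grip_width: 0.085
```

```bash
python3 -c "
from h import *
rep('s18');snap('top','t18')
a=cv2.imread('pics/t18.png')[140:260,190:350];cv2.imwrite('pics/t18c.png',cv2.resize(a,None,fx=4,fy=4,interpolation=2))
"
```

```text
t 29.1 p [0.551  0.1475 0.1918] yaw 1.608 j6 0.228 F [-0.09 -0.07  0.34] T [-0.035  0.054 -0.06 ] tau6 -0.059
```

View pics/s18c.png

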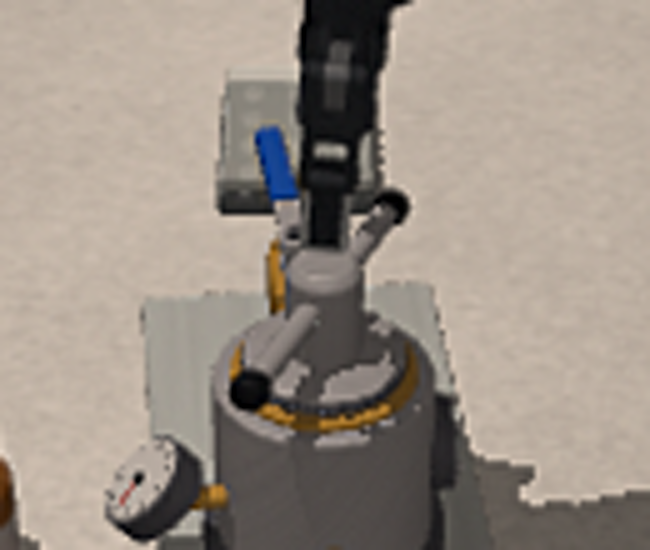

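View pics/t18c.png

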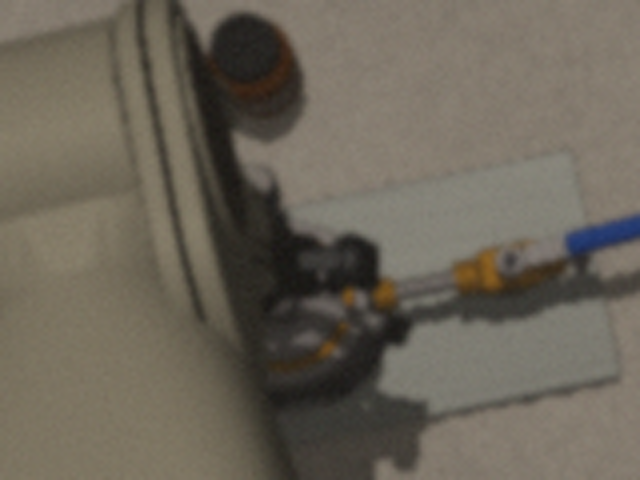

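```bash
python3 -c "
from h import *
bar(dict(np.load('s17.npz')),(318,227.6),(350.6,191.6),.165,.22-2*np.pi+2*np.pi)
bar(dict(np.load('s18.npz')),(270+250/5,150+388/5),(270+397/5,150+208/5),.165)
s=dict(np.load('s18.npz'));B=pt(s,320,227.6);print(B);print(pt(s,334,203),pt(s,336,204),pt(s,335,202,z=.184))
print(.22-5.236+2*np.pi)"
```

```text
ends [0.58  0.226 0.165] [0.52  0.073 0.165] len 0.1645 mid [0.5501 0.1496 0.165 ] yaw 1.201 theta -0.981
ends [0.575 0.226 0.165] [0.523 0.073 0.165] len 0.1611 mid [0.5493 0.1495 0.165 ] yaw 1.242 theta -1.022
[0.57470137 0.22965521 0.16813512]
[0.55264279 0.15157209 0.18261658] [0.54786186 0.15193506 0.18041549] [0.55056876 0.14918134 0.184     ]
1.2671853071795862
```

```bash
python3 -c "
from h import *
plan([.565,-.089,.22],step=.03)"
```

```text
p [0.5514 0.1475 0.1918] yaw 1.612 j6 0.225 turn deg -0.0
[[-0.03, 0.0, -0.004, -0.0], [-0.03, 0.0, -0.004, -0.0], [-0.03, 0.0, -0.004, -0.0], [-0.03, 0.0, -0.004, -0.0], [-0.03, 0.0, -0.004, -0.0], [-0.03, 0.0, -0.004, -0.0], [-0.03, 0.0, -0.004, -0.0], [-0.028, 0.0, -0.003, -0.0]] left [0. 0. 0.] 0.0
```

Call:
send_rows(increments=[[[0,0,-0.015,0],[0,0,-0.015,0],[-0.015,0,-0.005,0],[-0.03,0.001,0,0],[-0.035,0.001,0,0],[-0.035,0.001,0,0],[-0.035,0.001,0,0],[-0.03,0.001,0,0]]], hand=1)

```text
clock: 30.0
eef_pos: [0.5556, -0.0392, 0.2177]
tool_rot: [0.698, 0.715, 0.023, 0.016]
ft_force: [0.8, 0.1, 0.6]
grip_width: -0.0003
```

```bash
python3 -c "
from h import *
rep()
plan([.565,-.089,.20],step=.03)"
```

```text
t 30.0 p [ 0.5556 -0.0392  0.2177] yaw 1.596 j6 -0.103 F [0.84 0.11 0.61] T [-0.038  0.031 -0.011] tau6 0.433
p [ 0.5556 -0.0392  0.2177] yaw 1.596 j6 -0.103 turn deg -0.0
[[-0.028, 0.005, 0.01, -0.0], [-0.022, 0.004, 0.008, -0.0], [0.0, 0.0, -0.0, -0.0], [0.0, 0.0, -0.0, -0.0], [0.0, 0.0, -0.0, -0.0], [0.0, 0.0, -0.0, -0.0], [0.0, 0.0, -0.0, -0.0], [0.0, 0.0, -0.0, -0.0]] left [0. 0. 0.] 0.0
```

Call:
send_rows(increments=[[[-0.015,0.002,0,0],[-0.012,0.001,0,0],[-0.008,0.001,0,0],[-0.004,0.001,0,0],[0,0,0.01,0],[0,0,0.02,0],[0,0,0.02,0],[0,0,0.01,0]]])

```text
clock: 30.8
eef_pos: [0.5628, -0.0839, 0.1513]
tool_rot: [0.703, 0.711, 0.022, 0.014]
ft_force: [0.1, 0.3, -0.9]
grip_width: 0.0
```

```bash
python3 -c "
from h import *
rep('s19');snap('top','t19')
a=cv2.imread('pics/t19.png')[140:260,250:410];cv2.imwrite('pics/t19c.png',cv2.resize(a,None,fx=4,fy=4,interpolation=2))
s=dict(np.load('s19.npz'));o,p,psi,R=state();print(proj(s,p),proj(s,p-R[:,2]*.025),proj(dict(np.load('t19.npz')),p-R[:,2]*.025))
"
```

```text
t 30.8 p [ 0.5628 -0.0839  0.1513] yaw 1.583 j6 -0.17 F [ 0.09  0.3  -0.92] T [ 0.045  0.05  -0.063] tau6 -0.004
[340.6266877  163.53093361] [341.18103477 155.71860014] [353.09306916 209.65525712]
```

View pics/s19.png

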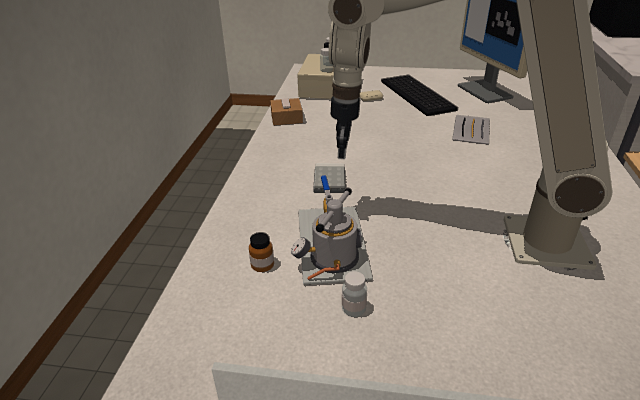

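View pics/t19c.png

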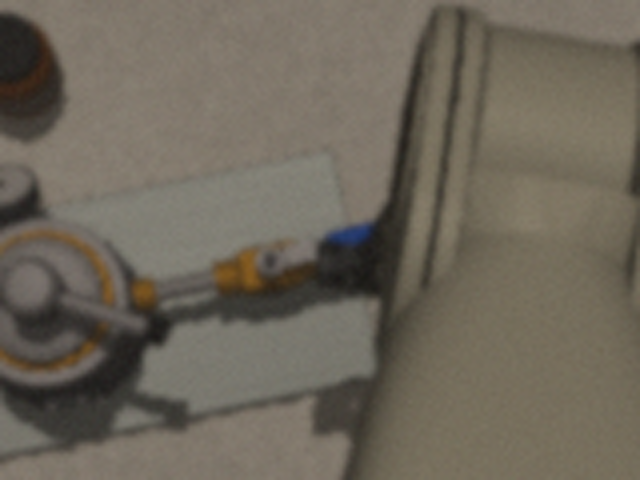

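```bash
python3 -c "
from h import *
a=cv2.imread('pics/s19.png')[110:200,300:390];cv2.imwrite('pics/s19d.png',cv2.resize(a,None,fx=6,fy=6,interpolation=2))
s=dict(np.load('s19.npz'))
for v in range(146,162,2):print(v,[pt(s,u,v).round(3).tolist() for u in(338,340,342,344)])
"
```

```text
146 [[0.566, -0.049, 0.225], [0.561, -0.052, 0.224], [0.556, -0.056, 0.222], [0.55, -0.046, 0.228]]
148 [[0.57, -0.08, 0.202], [0.563, -0.07, 0.208], [0.556, -0.053, 0.218], [0.551, -0.056, 0.216]]
150 [[0.57, -0.081, 0.195], [0.563, -0.068, 0.203], [0.558, -0.075, 0.2], [0.553, -0.079, 0.198]]
152 [[0.569, -0.076, 0.192], [0.563, -0.069, 0.196], [0.558, -0.071, 0.195], [0.553, -0.078, 0.192]]
154 [[0.569, -0.075, 0.186], [0.563, -0.075, 0.187], [0.558, -0.075, 0.187], [0.553, -0.078, 0.186]]
156 [[0.569, -0.079, 0.178], [0.563, -0.073, 0.182], [0.558, -0.074, 0.181], [0.446, 1.05, 0.825]]
158 [[0.569, -0.074, 0.174], [0.563, -0.076, 0.173], [0.559, -0.083, 0.17], [0.553, -0.078, 0.173]]
160 [[0.6, -0.361, 0.0], [0.593, -0.359, 0.002], [0.587, -0.369, -0.003], [0.58, -0.364, -0.0]]
```

View pics/s19d.png

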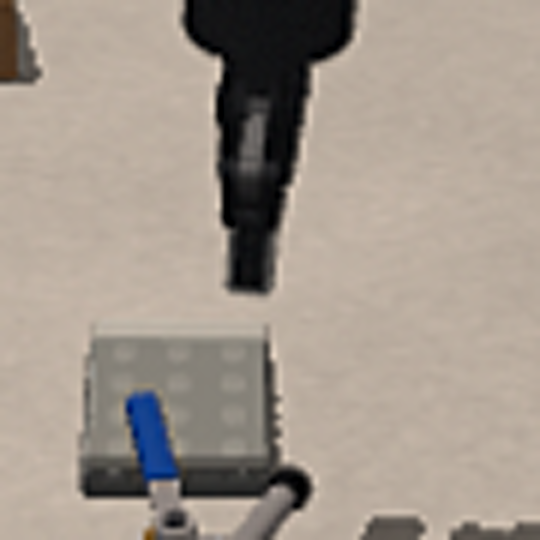

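Call:
send_rows(increments=[[[0,0,0.01,0],[0,0,0.018,0],[0,0,0.02,0],[0,0,0.018,0],[0,0,0.012,0],[0,0,0.006,0],[0,0,0.002,0],[0,0,0,0]]])

```text
clock: 31.7
eef_pos: [0.5719, -0.0815, 0.0662]
tool_rot: [0.702, 0.712, 0.025, 0.018]
ft_force: [-0.2, -0.5, 0.6]
grip_width: 0.0003
```

```bash
python3 -c "
from h import *
rep('s20')
a=cv2.imread('pics/s20.png')[120:240,280:400];cv2.imwrite('pics/s20d.png',cv2.resize(a,None,fx=5,fy=5,interpolation=2))
"
```

```text
t 31.7 p [ 0.5719 -0.0815  0.0662] yaw 1.586 j6 -0.167 F [-0.2  -0.47  0.62] T [ 0.001  0.05  -0.045] tau6 0.0
```

View pics/s20d.png

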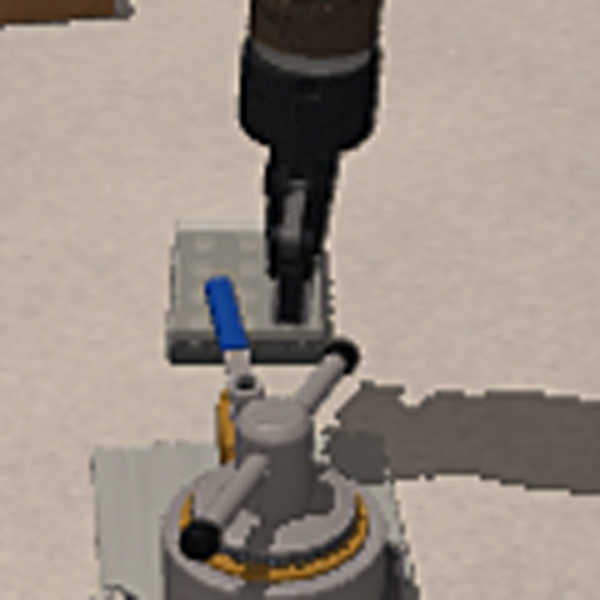

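```bash
cat >> h.py <<'E'
P=np.array([.5852,.0001])
def arc(phi0,phi1,n,ztcp,pre=None,r=.085,pad=0):
    o,p,psi,R=state();out=[];cur=p.copy()
    tilt=-R[:2,2]*.036/ -R[2,2]  # xy shift from TCP up to lever height
    for i,phi in enumerate(np.linspace(phi0,phi1,n)):
        w=np.clip((phi+1.33)/1.55,0,1);d=np.interp(w,[0,.5,1],[.019,.026,.0225])
        c=P+r*np.array([np.cos(phi),np.sin(phi)])+d*np.array([np.sin(phi),-np.cos(phi)])-tilt
        t=np.array([*c,ztcp]);l=R.T@(t-cur);cur=t;out.append([round(float(x),3) for x in l]+[0])
    while len(out)<8:out.append([0,0,0,0])
    print('p',p.round(4),'end',cur.round(4),out)
E
python3 -c "
from h import *
arc(-1.33,-.65,8,.056)"
```

```text
p [ 0.5721 -0.0815  0.0665] end [ 0.6399 -0.071   0.056 ] [[-0.005, 0.016, 0.011, 0], [0.0, 0.008, 0.0, 0], [0.001, 0.008, 0.0, 0], [0.001, 0.007, 0.0, 0], [0.002, 0.007, 0.0, 0], [0.003, 0.007, 0.0, 0], [0.003, 0.007, 0.0, 0], [0.004, 0.007, 0.0, 0]]
```

Call:
send_rows(increments=[[[0,0,0.006,0],[-0.002,0.002,0.005,0],[-0.003,0.006,0,0],[0,0.008,0,0],[0,0.008,0,0],[0.001,0.008,0,0],[0.001,0.007,0,0],[0.002,0.007,0,0]]])

```text
clock: 32.55
eef_pos: [0.6218, -0.0824, 0.059]
tool_rot: [0.702, 0.712, 0.025, 0.018]
ft_force: [-1.8, -0.2, 0.6]
grip_width: 0.0001
```

```bash
python3 -c "
from h import *
rep('s21')
a=cv2.imread('pics/s21.png')[120:240,280:400];cv2.imwrite('pics/s21d.png',cv2.resize(a,None,fx=5,fy=5,interpolation=2))
arc(-.65,-.05,8,.056)
"
```

```text
t 32.55 p [ 0.6218 -0.0824  0.059 ] yaw 1.585 j6 -0.155 F [-1.8  -0.22  0.62] T [-0.01   0.426  0.065] tau6 -0.025
p [ 0.6233 -0.082   0.0592] end [ 0.6712 -0.0275  0.056 ] [[0.011, 0.017, 0.004, 0], [0.004, 0.006, 0.0, 0], [0.005, 0.006, 0.0, 0], [0.006, 0.005, 0.0, 0], [0.006, 0.005, 0.0, 0], [0.007, 0.004, 0.0, 0], [0.007, 0.004, 0.0, 0], [0.007, 0.003, 0.0, 0]]
```

View pics/s21d.png

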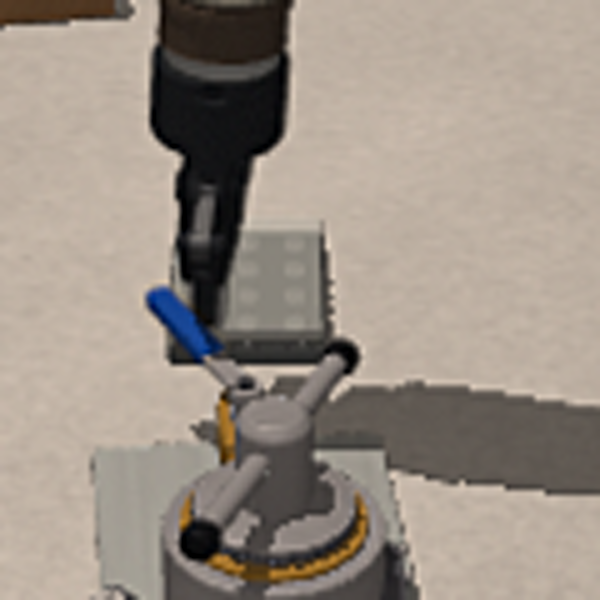

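Call:
send_rows(increments=[[[0.004,0.008,0.002,0],[0.006,0.008,0.001,0],[0.005,0.006,0,0],[0.005,0.006,0,0],[0.006,0.005,0,0],[0.006,0.005,0,0],[0.007,0.004,0,0],[0.007,0.004,0,0]]])

```text
clock: 33.4
eef_pos: [0.6727, -0.0323, 0.0593]
tool_rot: [0.702, 0.712, 0.025, 0.019]
ft_force: [-1.2, -1.4, -0.2]
grip_width: -0.0
```

```bash
python3 -c "
from h import *
rep('s22')
a=cv2.imread('pics/s22.png')[120:240,250:370];cv2.imwrite('pics/s22d.png',cv2.resize(a,None,fx=5,fy=5,interpolation=2))
arc(-.1,.25,6,.056)
"
```

```text
t 33.4 p [ 0.6727 -0.0323  0.0593] yaw 1.585 j6 -0.067 F [-1.16 -1.44 -0.2 ] T [-0.279  0.29  -0.025] tau6 -0.093
p [ 0.6736 -0.0309  0.0595] end [ 6.754e-01 -3.000e-04  5.600e-02] [[-0.001, -0.004, 0.003, 0], [0.006, 0.002, 0.0, 0], [0.006, 0.002, 0.0, 0], [0.006, 0.001, 0.0, 0], [0.006, 0.001, 0.0, 0], [0.006, 0.0, 0.0, 0], [0, 0, 0, 0], [0, 0, 0, 0]]
```

View pics/s22d.png

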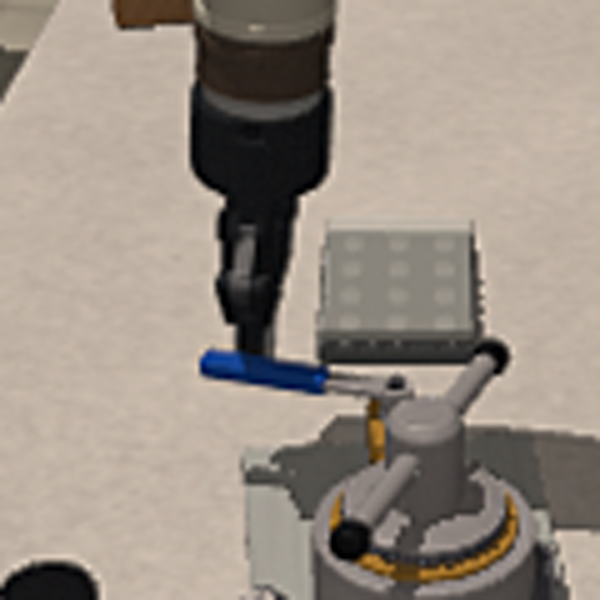

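Call:
send_rows(increments=[[[0.006,0,0.001,0],[0.006,0,0.001,0],[0.006,0,0,0],[0.005,0,0,0],[0.004,0,0,0],[0.003,0,0,0],[0.003,0,0,0],[0.003,0,0,0]]])

```text
clock: 34.25
eef_pos: [0.6747, -0.0027, 0.0589]
tool_rot: [0.704, 0.71, 0.02, 0.028]
ft_force: [0.1, -8.3, -0.4]
grip_width: 0.0003
```

```bash
python3 -c "
from h import *
rep('s23')
a=cv2.imread('pics/s23.png')[120:240,250:370];cv2.imwrite('pics/s23d.png',cv2.resize(a,None,fx=5,fy=5,interpolation=2))
"
```

```text
t 34.25 p [ 0.6747 -0.0027  0.0589] yaw 1.578 j6 -0.007 F [ 0.13 -8.29 -0.41] T [-1.625  0.029 -0.087] tau6 0.01
```

View pics/s23d.png

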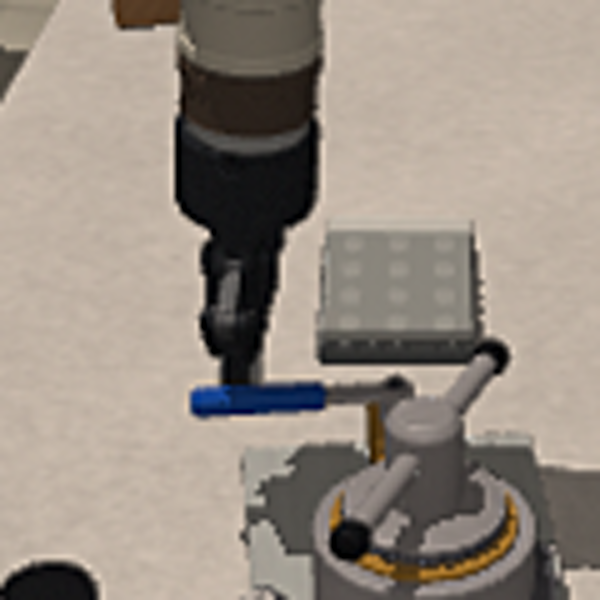

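```bash
python3 -c "
from h import *
s=dict(np.load('s23.npz'))
A=pt(s,250+195/5,120+397/5,z=.0985);B=pt(s,250+320/5,120+392/5,z=.0985);C=pt(s,250+397/5,120+385/5,z=.0985);print(A,B,C,[np.arctan2(*(q-w)[1::-1])for q,w in((A,C),(A,B))])"
```

```text
[0.68886052 0.0323     0.0985    ] [0.62272195 0.0192431  0.0985    ] [0.58235961 0.00748473 0.0985    ] [np.float64(0.22892074708982443), np.float64(0.19491093274504503)]
```

Call:
send_rows(increments=[[[0.003,0,0,0],[0.003,0,0,0],[0.003,0,0,0],[0.003,0,0,0],[0.003,0,0,0],[0.003,0,0,0],[0,0,0,0],[0,0,0,0]]])

```text
clock: 35.1
eef_pos: [0.6744, -0.0048, 0.0595]
tool_rot: [0.71, 0.703, 0.008, 0.04]
ft_force: [-0.2, -0.9, -0.3]
grip_width: 0.0001
```

```bash
python3 -c "
from h import *
rep('s24')
"
```

```text
t 35.1 p [ 0.6744 -0.0048  0.0595] yaw 1.56 j6 0.023 F [-0.23 -0.89 -0.35] T [-0.092  0.011  0.026] tau6 0.001
```

Call:
send_rows(increments=[[[-0.004,0,0,0],[-0.008,0,0,0],[-0.01,0,0,0],[-0.006,0,-0.004,0],[0,0,-0.02,0],[0,0,-0.03,0],[0,0,-0.04,0],[0,0,-0.04,0]]])

```text
clock: 35.95
eef_pos: [0.6595, -0.0297, 0.1901]
tool_rot: [0.71, 0.703, 0.003, 0.032]
ft_force: [0.8, 0.0, 0.8]
grip_width: 0.0
```

Call:
send_rows(increments=[[[-0.01,0,-0.02,0],[-0.03,0,0,0],[-0.04,0,0,0],[-0.04,0,0,0],[-0.04,0,0,0],[-0.03,0,0,0],[-0.02,0,0,0],[-0.01,0,0,0]]])

```text
clock: 36.75
eef_pos: [0.6598, -0.2583, 0.2354]
tool_rot: [0.709, 0.704, 0.011, 0.041]
ft_force: [-0.4, -0.6, 0.1]
grip_width: 0.0002
```

```bash
python3 -c "
from h import *
rep('s25');snap('top','t25')
a=cv2.imread('pics/t25.png')[130:260,190:350];cv2.imwrite('pics/t25c.png',cv2.resize(a,None,fx=4.5,fy=4.5,interpolation=2))
a=cv2.imread('pics/s25.png')[140:320,230:400];cv2.imwrite('pics/s25d.png',cv2.resize(a,None,fx=3.3,fy=3.3,interpolation=2))
"
```

```text
t 36.75 p [ 0.6598 -0.2583  0.2354] yaw 1.562 j6 -0.36 F [-0.44 -0.59  0.09] T [ 0.062  0.055 -0.011] tau6 0.061
```

View pics/t25c.png

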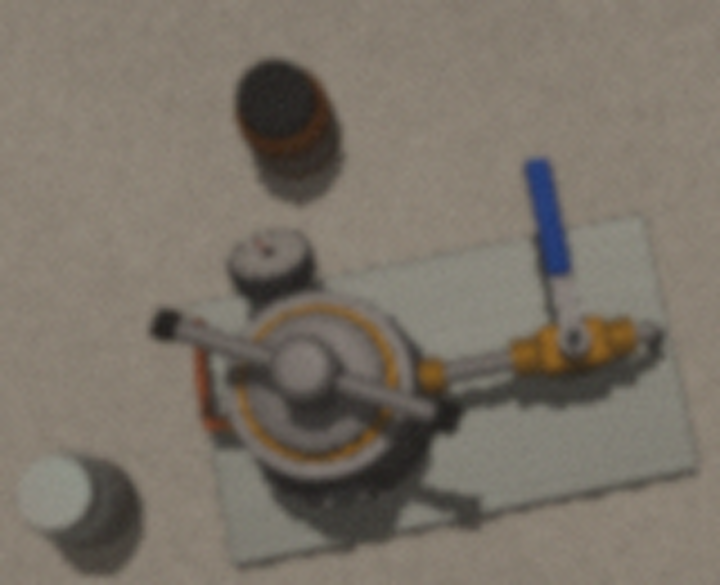

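View pics/s25d.png

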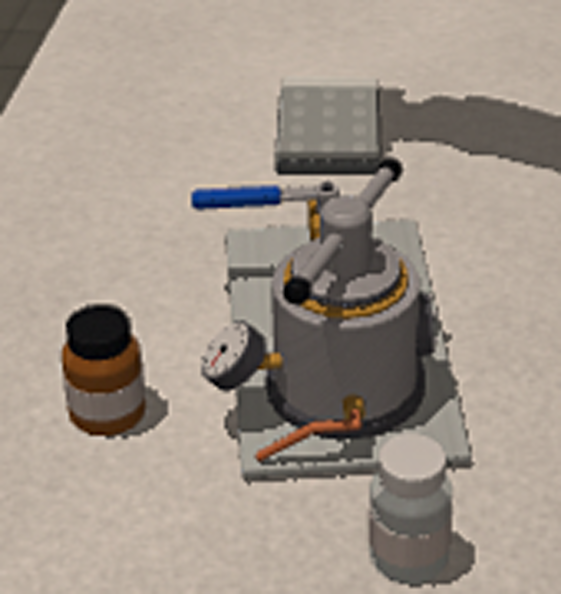

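```bash
python3 -c "
from h import *
t=dict(np.load('t25.npz'));f=lambda x,y:(190+x/4.5,130+y/4.5)
bar(t,f(165,323),f(446,412),.165,.22+np.pi*2)
A=pt(t,*f(537,163),z=.0985);B=pt(t,*f(575,338),z=.1);v=A-B;print(A,B,np.arctan2(v[1],v[0]))
for q in [(277,98),(58,492)]:print(pt(t,*f(*q)))
print(pt(t,397,201))
# plate yaw
C=[pt(t,*f(*q),z=.014) for q in((640,217),(692,470),(238,565))];print(np.arctan2(*(C[0]-C[1])[1::-1]),np.arctan2(*(C[2]-C[1])[1::-1])-np.pi/2)"
```

```text
ends [0.577 0.227 0.165] [0.531 0.071 0.165] len 0.1622 mid [0.5542 0.1491 0.165 ] yaw 1.279 theta 5.224
[0.69011675 0.0255848  0.0985    ] [0.5838512  0.00126697 0.1       ] 0.22496650800881507
[0.73036738 0.18445698 0.0906698 ]
[0.48934777 0.299886   0.09368903]
[ 0.6117247  -0.22487144  0.02757543]
0.20558467233747071 0.22146763041764772
```

Closure reads 5.22 (home is 5.236), the lever is across the pipe (1.57), and the jars and box haven't moved.

```bash
python3 -c "
from h import *
print(order.job_done())"
```

```text
the job is handed in; nothing more can be done
None
```

The chamber is closed and the vent is shut, and I handed the job in at about 37 s of the 72 s allowed.

- **Crossed threads:** I turned the T-bar gently clockwise with the open fingers either side of the hub. It stiffened at about 0.84 rad, with the torque rising from about 0.2 to 0.5 N m. I stopped there, well short of the 1.2 rad that would ruin the threads.
- **Backing off:** I pushed it anticlockwise to about -0.9 rad, past the range where the closure drops square. I could not confirm it stood square from the pictures, because the fit to the flange was too noisy. It then ran past 1.0 rad at about 0.1–0.2 N m, which it would not have done crossed.
- **Screwing home:** I turned it clockwise, re-gripping once, until it met the end stop at 5.4 N m.
- **Vent:** I then pushed the blue lever round with closed fingers until it met its stop at about 8 N, and moved the arm clear.

**Last checks:**

| What | Measured | Should be |
|---|---|---|
| Closure, last top view | 5.22 rad | 5.236 rad |
| Closure, earlier side view | 5.26 rad | 5.236 rad |
| Hub top height | 182–183 mm | 184 mm |
| Vent lever | 1.57–1.59 rad | 1.571 rad |

The jars and stub box measured within about 5 mm of their starting positions. That is within what reading pixels allows, and nothing touched them.

**Disagreements:**
- The fingertips showed about 38 mm (open) and 19 mm (shut) higher in the camera than the reported tool position implied, so I set finger heights from the camera.
- The tool also built up a tilt of about 4–5° over the turning moves. I allowed for this when centring and pushing.

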